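Load the spindle carrier and bolt down its sprung hold-down frame

ROBOT

A 6-joint arm with a two-finger parallel gripper is mounted at the origin on a cart in front of the work surface, level with it; the furniture and walls round the work are solid. World frame = base frame: x ahead of the robot, y to its left, z up, the work surface at z = 0. Lengths are in m, angles in degrees, forces in N, time in s.
With the tool pointing down it reaches from about 0.3 to 0.775 m from the base axis. Payload 14.6 kg.
Tool frame: the origin (TCP) lies between the finger pads, 19 mm behind the fingertips; this is the grasp point; z points along the fingers, y is the line along which they close (so a half turn about z gives the same grasp; the last joint's range is limited). The gripper opens to 94 mm and grips with 3 to 60 N. Pads are 16 mm wide; open, the fingers measure 119 mm over their backs; the gripper's body (75 mm by 177 mm) begins 78 mm behind the grasp point.
Start: joints at [-74.748, 17.183, 87.147, -0, 75.671, -3.816], TCP at [0.18, -0.52, 0.224] pointing down, gripper open.
Joint ranges: [-173.82, 173.82], [-45.26, 126.66], [13.44, 144.39], [-59.66, 239.66], [0, 175.72], [-146.38, 146.38]. Speed limits (degrees/s): [127.2, 127.2, 147.25, 180, 180, 180].

INTERFACE

Orientations are given as a 3x3 rotation matrix whose columns are the frame's x, y, z axes.
In Python, from cell import r gives the robot as it stands. The module is installed in compiled form; this text tells all that it offers.
- The arm moves only by the shell command python3 -m pendant 'ROWS'. ROWS is JSON, a list of rows, each an object of numbers: "ax", "ay", "az": the turn, a rotation vector about the tool's x, y, z in rad; "dx", "dy", "dz": the shift along the tool's x, y, z in m; "jaw": the finger opening in m, from 0 to 0.094. In form: [{"ax": .., "ay": .., "az": .., "dx": .., "dy": .., "dz": .., "jaw": ..}, ...]. A call has exactly 5 rows; each row shifts and turns the commanded pose from where the row before left it, along the tool's axes as they then stand; what a row does not reach is not made up. A row lasts 1/8 s, in which the tool goes at most 62.5 mm and 10.7 degrees, less where a joint would pass 70% of its speed; a pose out of reach is approached as far as the arm can. A call is refused whole if a number of a shift passes 0.0625 or a number of a turn 0.188, either way. A call with a gripper value outside its range is refused whole. The fingers move at their own pace and stop on an object; the grip force is fixed at half the most. Time passes only in rows, so rows that do not move let the fingers close, or fill a call up. It gives the time, the measured TCP pose, the force, the opening and the grip force at its end, in the units of the state.
- r.get_state(): the state, without advancing time (a new reading comes with each control period).
- r.camera(name): name is "scene" or "top" or "wrist"; returns the picture (384x512x3 uint8, red, green, blue); there is no depth.
- r.camera_info(name): a dict with "fovy" (degrees; the focal length in pixels is half the picture's height over the tangent of half this angle, whatever the lens; pixels are square), "cx", "cy" (the principal point, pixels), "cam_to_world" (4x4, takes a point from camera to world coordinates); the wrist camera has in their place "hand_eye" (4x4, takes a point from camera to tool coordinates, whose origin is the TCP and whose axes are the flange's). Camera axes: x right, y up, looking along -z (the intrinsics and any distortion apply to the point x, -y, -z); pixel columns grow to the right and rows downward; lengths in m; the calibration is good to about 2 mm. A picture is of the moment at which its call begins: read the wrist's pose just before it. camera_info takes no time and is no camera call.
- r.close_job(): hands the job in; it is judged then, once.
The state is a dict: "t": time; "q": joint angles; "qd": joint speeds; "tau": joint torques, N m; "eef_pos": TCP position; "tcp_rot": TCP orientation; "force": force on the tool from outside, world axes, zero at the start; "wrist_torque": the same for the moment, N m; "opening": finger opening in m; "gripper_force": force on a finger pad.
Only numpy, scipy, OpenCV 4.12 (cv2) and the standard library are available. Lean on these libraries where they do the work, as an engineer would, in place of code of your own. Each camera call takes 0.05 s, during which the arm holds its last target. There are 200 camera calls.

TASK

Load the blue spindle carrier for transport: stand the squeeze bottle that was left on its base plate upright on the bench, clear of the carrier, and while the hold-down frame is open push every spindle down past the sprung wire jaw of a lane of its own until it lies at the bottom of the fork. Then swing the hold-down frame down over the spindles against its spring and, still holding it fully down, slide its red-gripped bolt bar home into the keeper on the right, so that the frame stays locked when you let go. Leave the gauge and the tape roll where they are.

Things in the scene. Friction and masses are not known exactly. Their poses are not given: they have to be found in the camera images.
- carrier: Fixed carrier, blue plate 10 mm thick. Origin: on the bench amid its four lanes; x away from the robot along the lanes, y left across them. Plate x -120..94, y -135..115 mm. Two white combs (8 mm thick, at x -29 and 29, tops 55 mm over the bench) form slots 13.5 mm wide, 46 mm apart, mouths wider; 50 mm is clear between the combs. Hinge posts 70 mm high at x 75, y -93 and 93.
- lane0 (a point): Leftmost (+y) lane: where the centre of a fully seated spindle lies, 36 mm above the bench, midway between the combs. In every lane, two 5 mm steel wire hooks of one sprung jaw (at carrier x -37 and 37 mm, up to 54 mm high) reach over the slot from +y; pushing a spindle down past them takes about 8 to 15 N, then they spring back over it. The jaw's shaft crosses below, top at 21 mm.
- lane1 (a point): Lane 1, second from the left: centre of a fully seated spindle, as lane0. Between the squares of spindles in neighbouring lanes 30 mm is free: open the fingers only part way there.
- lane2 (a point): Lane 2, third from the left: centre of a fully seated spindle, as lane0. Between the squares of spindles in neighbouring lanes 30 mm is free: open the fingers only part way there.
- lane3 (a point): Lane 3, the rightmost (-y): centre of a fully seated spindle, as lane0. Between the squares of spindles in neighbouring lanes 30 mm is free: open the fingers only part way there.
- spindle0: Loose steel spindle, 12 mm round, 110 mm long, with a brass-coloured square middle 16 x 16 mm, 40 mm long, to grip it by; 0.1 to 0.17 kg. Origin: its centre; x along its axis (ends alike). Lies on the bench on a flat of the square, origin 8 mm up. In a lane the square goes between the combs (5 mm play at each end). Absent at some starts.
- spindle1: Loose steel spindle, 12 mm round, 110 mm long, with a brass-coloured square middle 16 x 16 mm, 40 mm long, to grip it by; 0.1 to 0.17 kg. Origin: its centre; x along its axis (ends alike). Lies on the bench on a flat of the square, origin 8 mm up. In a lane the square goes between the combs (5 mm play at each end). Absent at some starts.
- spindle2: Loose steel spindle, 12 mm round, 110 mm long, with a brass-coloured square middle 16 x 16 mm, 40 mm long, to grip it by; 0.1 to 0.17 kg. Origin: its centre; x along its axis (ends alike). Lies on the bench on a flat of the square, origin 8 mm up. In a lane the square goes between the combs (5 mm play at each end). Absent at some starts.
- spindle3: Loose steel spindle, 12 mm round, 110 mm long, with a brass-coloured square middle 16 x 16 mm, 40 mm long, to grip it by; 0.1 to 0.17 kg. Origin: its centre; x along its axis (ends alike). Lies on the bench on a flat of the square, origin 8 mm up. In a lane the square goes between the combs (5 mm play at each end). Absent at some starts.
- cleaner_bottle: White squeeze bottle, blue cap and needle, 46 mm in diameter, 128 mm tall, round body up to about 75 mm; 0.14 kg. Origin: centre of its underside, z up the bottle. It starts upright on the front strip of the carrier's plate (10 mm up), where the hold-down frame comes down. The bench round x 0.675, y -0.17 is free to stand it on.
- hold_frame (a joint): Hold-down frame: two arms and a rubber-padded strip, hinged at frame_hinge about the carrier's y. 0 = fully down on its stop (pads 1.5 mm over the spindles' squares), 1.85 rad = open, leaning back. A spring drives it open, slowed by a damper: about 7 N at the bolt bar keeps it down. At angle a the bar lies 173*cos(a) mm from the hinge to the robot side (carrier -x) and 173*sin(a) mm above it.
- bolt_bar (a joint): Bolt bar, 10 mm round: the frame's front rail, which slides along itself (1.5 N friction, stays where put). 0 = drawn back to the left (carrier +y), 0.022 m = shot home to the right (-y). With the frame fully down its right end enters the keeper's eye. Draw it back below 8 mm before lowering the frame, or its end lands on the keeper and the frame cannot come down.
- bolt_grip (a point): Centre of the red spool grip on the bolt bar: sleeve 18 mm in diameter, 46 mm long along the bar, between flanges 24 mm in diameter. It can turn between the fingers, so it may be held from above through the whole swing. With the frame down it is 58 mm above the bench and 48 mm above the plate.
- frame_hinge (a point): Middle of the hold-down frame's hinge axis: 58 mm above the bench, 75 mm behind (carrier +x) the carrier's origin; the axis runs along the carrier's y. The open frame stands up from here, 105 mm to either side, up to 235 mm above the bench: move round it.
- keeper: Fixed steel keeper at the carrier's right front corner, 28 x 10 mm, top 73 mm above the bench. Origin: centre of its 14 mm square eye, through which the bolt bar passes along y; the bar's end reaches the eye at 9 mm of travel and is through it at 19 mm.
- gauge: Spare pressure gauge lying on its back, 56 x 41 x 22 mm; bystander. To its left, beyond y 0.29, stands a solid machine station: from the start pose, go in over the bench at a TCP height of 0.25 m or more before coming down.
- tape_roll: Roll of masking tape, 100 mm across, 25 mm high; bystander.
Mind the look-alikes: they are no part of the job. What is shaped like the cleaner_bottle but green or purple is not meant.

How it is judged:
By the outcome, as a careful person would: the job done as asked, in the order asked, and still so for the second after the job is handed in, with the robot touching nothing.
Of spindle0, spindle1, spindle2, spindle3 only 3 to 4 are there at a start; the rules pass over those that are not, and their reading is None.
At some moment in a run one of spindle0, spindle1, spindle2, spindle3 may be knocked a few centimetres aside while the robot is not near it.
Once in a run the grip may slacken for a moment while it holds something.
It also fails if it takes over 200 s, if anything falls off the work surface, if the arm or the gripper's body presses on something with over 40 N, if the wrist force passes 120 N, or if a joint passes its speed limit or range.

## Working session

There is one attempt and no reset: what is moved stays moved. The work goes in short steps, Python scripts to look and compute and a shell command to move; the robot and the scene stay as the last step left them, time stands still between calls to the robot, and variables do not carry over. Pictures are saved under pics/ and viewed, at most 14 in all, crops included, and the job is handed in when it is done.

```bash
ls; mkdir -p pics; cat > h.py <<'E'
import numpy as np, cv2
from cell import r
def snap(cam,name):
    s=r.get_state(); im=r.camera(cam); i=r.camera_info(cam)
    cv2.imwrite(f'pics/{name}.png',im[:,:,::-1]); return s,im,i
def pose(i,s):
    if 'cam_to_world' in i: return np.array(i['cam_to_world'])
    T=np.eye(4);T[:3,:3]=s['tcp_rot'];T[:3,3]=s['eef_pos'];return T@np.array(i['hand_eye'])
def K(i):
    f=192/np.tan(np.radians(i['fovy'])/2);return np.array([[f,0,i['cx']],[0,f,i['cy']],[0,0,1]])
def ray(i,s,uv,z):
    T=pose(i,s);d=np.array(i.get('distortion',i.get('dist',np.zeros(5))),float)
    p=cv2.undistortPoints(np.array(uv,float).reshape(-1,1,2),K(i),d).reshape(-1,2)
    D=np.c_[p[:,0],-p[:,1],-np.ones(len(p))]@T[:3,:3].T
    o=T[:3,3];return o+D*((z-o[2])/D[:,2])[:,None]
def proj(i,s,P):
    T=np.linalg.inv(pose(i,s));P=np.atleast_2d(P)@T[:3,:3].T+T[:3,3]
    q=np.c_[P[:,0],-P[:,1],-P[:,2]];k=K(i);d=np.array(i.get('distortion',i.get('dist',np.zeros(5))),float)
    return cv2.projectPoints(q,np.zeros(3),np.zeros(3),k,d)[0].reshape(-1,2)
E
python3 - <<'E'
from h import *
for c in ['scene','top','wrist']:
    s,im,i=snap(c,c+'0'); print(c,i)
print(s)
E
```

```text
pics
scene {'fovy': 57.5128766011904, 'cx': 261.03789622491547, 'cy': 188.6901405413898, 'cam_to_world': array([[-0.88399714,  0.3017104 , -0.35709927,  0.25851217],
       [-0.46746379, -0.56204331,  0.68233783,  0.57828192],
       [ 0.00516316,  0.77011567,  0.63788337,  0.61776565],
       [ 0.        ,  0.        ,  0.        ,  1.        ]])}
top {'fovy': 49.531360177038195, 'cx': 253.05762098409232, 'cy': 188.90920708957935, 'cam_to_world': array([[ 0.00394568,  0.99013706, -0.14004655,  0.40313606],
       [-0.99977275,  0.0068399 ,  0.02019081, -0.00845105],
       [ 0.02094957,  0.13993506,  0.98993904,  1.02536264],
       [ 0.        ,  0.        ,  0.        ,  1.        ]])}
wrist {'fovy': 65.99302110620762, 'cx': 255.61205044828986, 'cy': 190.42051623905593, 'hand_eye': array([[-6.60694182e-04,  9.71806482e-01,  2.35778973e-01,
         6.81674354e-02],
       [ 9.99999485e-01,  8.23703795e-04, -5.92872401e-04,
         2.44768976e-04],
       [-7.70369278e-04,  2.35778460e-01, -9.71806526e-01,
        -1.60500396e-01],
       [ 0.00000000e+00,  0.00000000e+00,  0.00000000e+00,
         1.00000000e+00]])}
{'t': 0.1, 'q': array([-7.47493204e+01,  1.72101456e+01,  8.71753233e+01, -1.70839050e-03,
        7.56712564e+01, -3.81762245e+00]), 'qd': array([-0.00168872, -0.0110798 , -0.09200973, -0.03760898,  0.12096167,
       -0.03377718]), 'tau': array([ 2.65838908e-04, -5.32646334e+01, -3.53284836e+01,  7.09366193e-02,
        2.34607706e-02, -8.70462350e-05]), 'eef_pos': array([ 0.17960129, -0.51962582,  0.22377556]), 'tcp_rot': array([[ 9.45127385e-01,  3.26701917e-01, -2.88295886e-04],
       [ 3.26702042e-01, -9.45126911e-01,  9.47579517e-04],
       [ 3.70998446e-05, -9.89770205e-04, -9.99999509e-01]]), 'force': array([ 0.2809188 ,  0.61550211, -0.26122513]), 'wrist_torque': array([-0.02006248, -0.02496628, -0.02625751]), 'gripper_force': 0.0, 'opening': 0.09414539215841686}
```

View pics/top0.png

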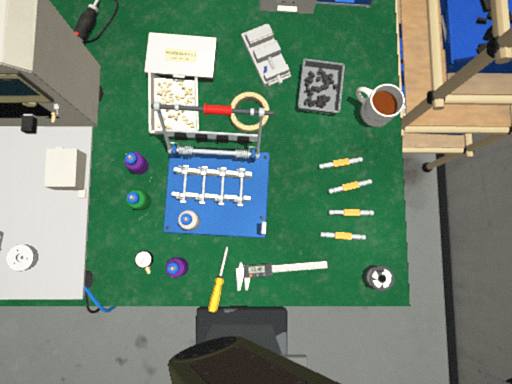

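View pics/scene0.png

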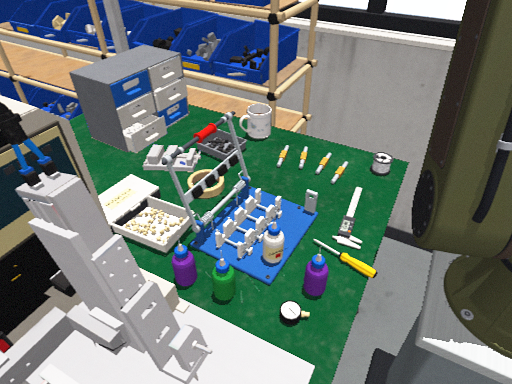

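The top view shows the four spindles on the right, with brass centres near (341,162), (350,186), (352,212) and (343,236). The carrier plate spans about (165..270, 152..237), the white bottle is at (188,219), the keeper at (262,228), and the frame is open with its red grip near (217,110).

```bash
python3 - <<'E'
from h import *
im=cv2.imread('pics/top0.png')[:,:,::-1]; i=r.camera_info('top'); s=None
hsv=cv2.cvtColor(im,cv2.COLOR_RGB2HSV)
# spindles
m=cv2.inRange(hsv,(14,100,120),(32,255,255)); m[:,:310]=0;m[:,385:]=0;m[:150]=0;m[250:]=0
n,l,st,c=cv2.connectedComponentsWithStats(m)
w=((hsv[:,:,0]<35)|(hsv[:,:,1]<60))&(hsv[:,:,2]>90)
for k in range(1,n):
    if st[k,4]<15: continue
    y,x=np.mgrid[:384,:512]; mm=w&(abs(x-c[k,0])<28)&(abs(y-c[k,1])<11)
    p=np.c_[x[mm],y[mm]]; P=ray(i,s,p,0.008)[:,:2]; mu=P.mean(0); u=np.linalg.svd(P-mu,full_matrices=False)[2][0]
    t=(P-mu)@u
    print('sp',st[k,4],c[k].round(1),ray(i,s,c[k:k+1],.008)[0].round(4),mu.round(4),'ang',np.degrees(np.arctan2(u[1],u[0])).round(1),'len',np.ptp(t).round(3))
b=cv2.inRange(hsv,(100,120,80),(125,255,255)); b=b.copy(); b[:140]=0;b[245:]=0;b[:,:155]=0;b[:,280:]=0
q=np.argwhere(b)[:,::-1].astype(float); P=ray(i,s,q,.010)[:,:2].astype(np.float32)
R=cv2.minAreaRect(P);print('plate',R,cv2.boxPoints(R).round(4))
print('bottle cap', ray(i,s,[[188,219]],.10), 'points', [ray(i,s,[p],0).round(3)[0,:2] for p in [(136,162),(137,200),(176,267),(143,260),(265,270),(320,90),(250,110),(225,250)]])
print(proj(i,s,[[.675,-.17,0]]))
E
python3 - <<'E'
import cv2
a=cv2.imread('pics/top0.png')[130:260,150:385]
cv2.imwrite('pics/c1.png',cv2.resize(a,None,fx=3.4,fy=3.4,interpolation=cv2.INTER_CUBIC))
E
```

```text
sp 112 [340.9 162. ] [ 0.6166 -0.249   0.008 ] [ 0.6155 -0.2472] ang 100.5 len 0.113
sp 115 [350.2 185.6] [ 0.5571 -0.2705  0.008 ] [ 0.5563 -0.2691] ang -76.1 len 0.112
sp 114 [351.4 212. ] [ 0.4913 -0.2715  0.008 ] [ 0.4911 -0.2709] ang -90.1 len 0.111
sp 123 [343.  235.3] [ 0.4341 -0.2493  0.008 ] [ 0.4341 -0.2484] ang -93.5 len 0.111
plate ((0.5429816842079163, 0.06004917621612549), (0.24893547594547272, 0.21937067806720734), 87.01416778564453) [[ 0.427  -0.0585]
 [ 0.646  -0.07  ]
 [ 0.659   0.1786]
 [ 0.4399  0.1901]]
bottle cap [[0.46570479 0.11661128 0.1       ]] points [array([0.614, 0.263]), array([0.519, 0.257]), array([0.356, 0.156]), array([0.373, 0.236]), array([ 0.35 , -0.059]), array([ 0.808, -0.201]), array([ 0.752, -0.021]), array([0.398, 0.038])]
[[308.64807925 139.82340299]]
```

View pics/c1.png

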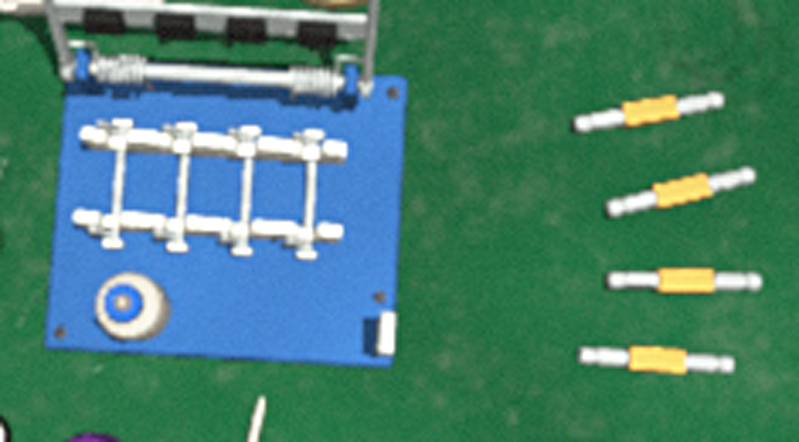

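```bash
cat >> h.py <<'E'
def need(x,y,z,yaw):
    """total shift in tool axes after turning to yaw, and az for the turn"""
    s=r.get_state();R=np.array(s['tcp_rot']);p=np.array(s['eef_pos'])
    cur=np.degrees(np.arctan2(R[1,0],R[0,0]));a=np.radians(yaw)
    d=np.array([x,y,z])-p
    print('t',round(s['t'],1),'pos',p.round(4),'yaw',cur.round(2),'tilt',R[2,:2].round(4),'open',round(s['opening'],4),'F',s['force'].round(1))
    print('az',np.radians((cur-yaw+180)%360-180).round(4),'dx',(d[0]*np.cos(a)+d[1]*np.sin(a)).round(4),'dy',(d[0]*np.sin(a)-d[1]*np.cos(a)).round(4),'dz',(-d[2]).round(4))
E
python3 -m pendant '[{"dz":-0.03,"az":0.128},{"dz":-0.03,"az":0.128},{"dz":-0.016,"az":0.128},{"dx":0.024,"dy":-0.06},{"dx":0.024,"dy":-0.06}]'
python3 -m pendant '[{"dx":0.024,"dy":-0.06},{"dx":0.024,"dy":-0.06},{"dx":0.024,"dy":-0.06},{"dx":0.024,"dy":-0.06},{"dx":0.024,"dy":-0.06}]'
python3 -m pendant '[{"dx":0.024,"dy":-0.06},{"dx":0.024,"dy":-0.06},{"dx":0.024,"dy":-0.06},{"jaw":0.094},{"jaw":0.094}]'
python3 - <<'E'
from h import *
s,im,i=snap('wrist','w1'); need(.465,.115,.25,-3)
O=np.array([.5565,.0694]);a=np.radians(-3);C=np.array([[np.cos(a),-np.sin(a)],[np.sin(a),np.cos(a)]])
b=im.copy()
for x,y,z in [(-120,-135,10),(-120,115,10),(94,-135,10),(94,115,10)]+[(k,v,55) for k in (-29,29) for v in (69,23,-23,-69)]:
    q=C@[x/1e3,y/1e3]+O; u=proj(i,s,[q[0],q[1],z/1e3])[0]; print(x,y,z,u.round(0)); cv2.circle(b,tuple(int(v) for v in u),3,(255,0,255),1)
cv2.imwrite('pics/w1o.png',cv2.resize(b,None,fx=1.5,fy=1.5)[:,:,::-1])
E
```

```text
t 0.2 pos [ 0.1797 -0.5197  0.2239] yaw 19.07 tilt [ 0.     -0.0007] open 0.0937 F [-0.2  0.5 -0.1]
az 0.3852 dx 0.2517 dy -0.6488 dz -0.0261
-120 -135 10 [-107. -217.]
-120 115 10 [-394. -351.]
94 -135 10 [ -79. -531.]
94 115 10 [-424. -726.]
-29 69 55 [-471. -585.]
-29 23 55 [-397. -547.]
-29 -23 55 [-327. -510.]
-29 -69 55 [-258. -474.]
29 69 55 [-485. -715.]
29 23 55 [-407. -672.]
29 -23 55 [-331. -630.]
29 -69 55 [-259. -590.]schema error: expected keys ax, ay, az, dx, dy, dz, jaw
schema error: expected keys ax, ay, az, dx, dy, dz, jaw
schema error: expected keys ax, ay, az, dx, dy, dz, jaw
```

View pics/w1o.png

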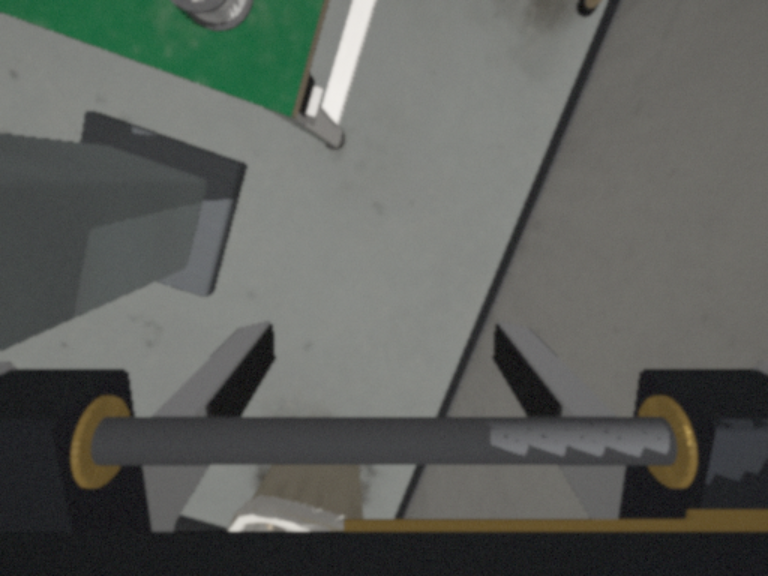

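The moves were refused because every row needs all seven keys. The picture shows only the bench corner and the fingers, so I'll retype the rows.

```bash

python3 -m pendant '[{"ax":0,"ay":0,"az":0.128,"dx":0,"dy":0,"dz":-0.03,"jaw":0.094},{"ax":0,"ay":0,"az":0.128,"dx":0,"dy":0,"dz":-0.03,"jaw":0.094},{"ax":0,"ay":0,"az":0.129,"dx":0,"dy":0,"dz":-0.016,"jaw":0.094},{"ax":0,"ay":0,"az":0,"dx":0.024,"dy":-0.06,"dz":0,"jaw":0.094},{"ax":0,"ay":0,"az":0,"dx":0.024,"dy":-0.06,"dz":0,"jaw":0.094}]'
python3 -m pendant '[{"ax":0,"ay":0,"az":0,"dx":0.024,"dy":-0.06,"dz":0,"jaw":0.094},{"ax":0,"ay":0,"az":0,"dx":0.024,"dy":-0.06,"dz":0,"jaw":0.094},{"ax":0,"ay":0,"az":0,"dx":0.024,"dy":-0.06,"dz":0,"jaw":0.094},{"ax":0,"ay":0,"az":0,"dx":0.024,"dy":-0.06,"dz":0,"jaw":0.094},{"ax":0,"ay":0,"az":0,"dx":0.024,"dy":-0.06,"dz":0,"jaw":0.094}]'
python3 -m pendant '[{"ax":0,"ay":0,"az":0,"dx":0.024,"dy":-0.06,"dz":0,"jaw":0.094},{"ax":0,"ay":0,"az":0,"dx":0.024,"dy":-0.06,"dz":0,"jaw":0.094},{"ax":0,"ay":0,"az":0,"dx":0.024,"dy":-0.06,"dz":0,"jaw":0.094},{"ax":0,"ay":0,"az":0,"dx":0,"dy":0,"dz":0,"jaw":0.094},{"ax":0,"ay":0,"az":0,"dx":0,"dy":0,"dz":0,"jaw":0.094}]'
python3 - <<'E'
from h import *
s,im,i=snap('wrist','w2'); need(.465,.115,.25,-3)
O=np.array([.5565,.0694]);a=np.radians(-3);C=np.array([[np.cos(a),-np.sin(a)],[np.sin(a),np.cos(a)]])
b=im.copy()
for x,y,z in [(-120,-135,10),(-120,115,10),(94,-135,10),(94,115,10)]+[(k,v,55) for k in (-33,33) for v in (69,23,-23,-69)]:
    q=C@[x/1e3,y/1e3]+O; u=proj(i,s,[q[0],q[1],z/1e3])[0]; cv2.circle(b,tuple(int(v) for v in u),3,(255,0,255),1)
cv2.imwrite('pics/w2o.png',cv2.resize(b,None,fx=1.5,fy=1.5)[:,:,::-1])
E
```

```text
t: 0.82
eef_pos: [0.2323, -0.4049, 0.2998]
tcp_rot: [[0.999, -0.053, -0.0], [-0.053, -0.999, 0.001], [-0.0, -0.001, -1.0]]
force: [0.1, -0.2, 0.4]
opening: 0.0937
gripper_force: 0.0
t: 1.45
eef_pos: [0.3635, -0.1207, 0.3004]
tcp_rot: [[0.999, -0.052, 0.001], [-0.052, -0.999, -0.0], [0.001, 0.0, -1.0]]
force: [0.5, -1.1, -0.0]
opening: 0.0941
gripper_force: 0.0
t: 2.08
eef_pos: [0.4415, 0.0473, 0.3]
tcp_rot: [[0.999, -0.052, -0.001], [-0.052, -0.999, -0.0], [-0.001, 0.0, -1.0]]
force: [0.1, 0.1, -0.1]
opening: 0.0939
gripper_force: 0.0
t 2.1 pos [0.4415 0.0468 0.3002] yaw -3.04 tilt [-0.0001  0.0002] open 0.0942 F [ 0.5 -0.6 -0.2]
az -0.0007 dx 0.0199 dy -0.0694 dz 0.0502
```

View pics/w2o.png

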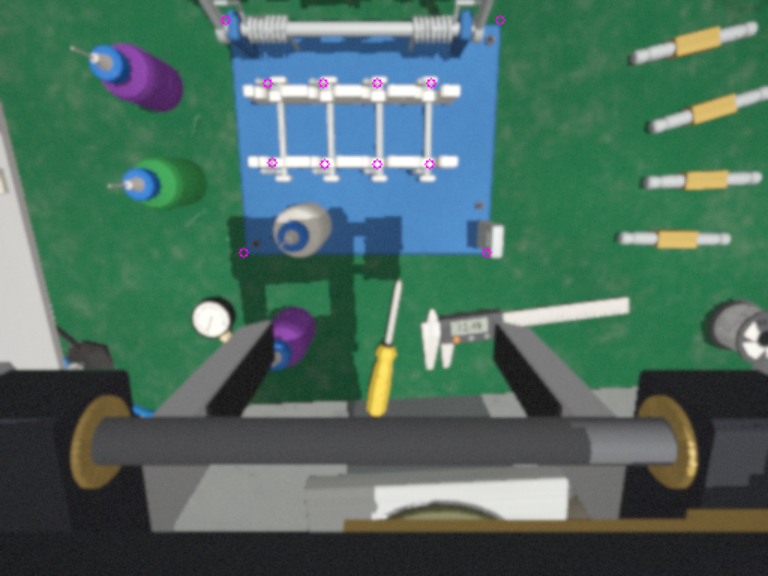

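The wrist view shows the plate, combs, white bottle (cap ~(293,236)/1.5) and the spindles. The back-edge markers are off, so I'll cross-check the two cameras on the spindles and plate corners.

```bash
cat >> h.py <<'E'
def spindles(im,i,s,z=.008,roi=None,amin=40):
    hsv=cv2.cvtColor(im,cv2.COLOR_RGB2HSV);m=cv2.inRange(hsv,(13,90,110),(30,255,255))
    if roi: k=np.zeros_like(m);k[roi[1]:roi[3],roi[0]:roi[2]]=1;m=m*k
    n,l,st,c=cv2.connectedComponentsWithStats(m);out=[]
    for j in range(1,n):
        if st[j,4]<amin: continue
        p=np.argwhere(l==j)[:,::-1].astype(np.float32);R=cv2.minAreaRect(ray(i,s,p,z)[:,:2].astype(np.float32)*1000)
        bx=cv2.boxPoints(R);e=[bx[1]-bx[0],bx[2]-bx[1]];e=max(e,key=np.linalg.norm)
        out.append((c[j].round(1),(np.array(R[0])/1000).round(4),np.round(sorted(R[1]),1),np.degrees(np.arctan2(e[1],e[0])).round(1)%180))
    return out
def edge(m,a,b,i,s,z):
    pass
E
python3 - <<'E'
from h import *
s=r.get_state();i=r.camera_info('wrist');im=cv2.imread('pics/w2.png')[:,:,::-1]
for o in spindles(im,i,s,.012,(405,0,512,180)):print('wrist',*o)
it=r.camera_info('top');imt=cv2.imread('pics/top0.png')[:,:,::-1]
for o in spindles(imt,it,s,.012,(310,150,385,250)):print('top',*o)
def fit(im,i,pts_rows,axis):
    hsv=cv2.cvtColor(np.ascontiguousarray(im),cv2.COLOR_RGB2HSV);return cv2.inRange(hsv,(100,110,60),(125,255,255))
for nm,I,im_,box in [('wrist',i,im,(140,20,345,190)),('top',it,imt,(155,145,280,245))]:
    m=fit(im_,I,0,0);x0,y0,x1,y1=box
    L=[];Rr=[];F=[]
    h=y1-y0
    for y in range(y0+int(.3*h),y0+int(.85*h)):
        q=np.where(m[y,x0:x1])[0]
        if len(q)>20: L.append((x0+q[0]-.5,y));Rr.append((x0+q[-1]+.5,y))
    for x in range(x0+30,x1-40):
        q=np.where(m[y0:y1,x])[0]
        if len(q)>5:F.append((x,y0+q[-1]+.5))
    for n_,e in (('L',L),('R',Rr),('F',F)):
        P=ray(I,s,e,.010)[:,:2]
        for _ in range(3):
            mu=np.median(P,0) if _==0 else P.mean(0);u=np.linalg.svd(P-P.mean(0),full_matrices=False)[2][0];mu=P.mean(0)
            d=(P-mu)@[-u[1],u[0]];P=P[abs(d)<=max(.0015,1.0*d.std())]
        print(nm,n_,len(P),mu.round(4),'ang',np.degrees(np.arctan2(u[1],u[0])).round(2)%180,'std',d.std().round(4))
E
```

```text
wrist [464.5  27.4] [ 0.6163 -0.2514] [17.7 41.4] 100.3
wrist [475.4  72.3] [ 0.5571 -0.2736] [18.  42.1] 103.9
wrist [470.1 119.7] [ 0.4912 -0.2742] [17.8 41.5] 89.6
wrist [450.7 159.2] [ 0.4341 -0.2514] [18.3 42. ] 86.9
top [340.9 162.1] [ 0.6156 -0.248 ] [17.9 39.1] 100.0
top [350.1 185.6] [ 0.5564 -0.2691] [18.1 39.7] 102.9
top [351.4 212. ] [ 0.491  -0.2696] [14.8 40. ] 90.3
top [342.9 235.3] [ 0.4336 -0.2484] [16.9 39.5] 90.3
wrist L 93 [0.5189 0.1834] ang 177.1 std 0.0004
wrist R 57 [ 0.5313 -0.0651] ang 176.63 std 0.0004
wrist F 103 [0.4353 0.0542] ang 87.09 std 0.0006
top L 55 [0.5132 0.1861] ang 177.29 std 0.0007
top R 35 [ 0.5394 -0.0644] ang 176.66 std 0.0007
top F 55 [0.4338 0.0698] ang 87.15 std 0.0007
```

```bash
python3 - <<'E'
from h import *
s=r.get_state();i=r.camera_info('wrist');it=r.camera_info('top')
for nm,I in (('w2',i),('top0',it)):
    im=cv2.imread(f'pics/{nm}.png')[:,:,::-1];hsv=cv2.cvtColor(np.ascontiguousarray(im),cv2.COLOR_RGB2HSV)
    m=cv2.inRange(hsv,(0,0,110),(40,70,255));b=(175,130,228,178) if nm=='w2' else (172,205,205,235)
    k=np.zeros_like(m);k[b[1]:b[3],b[0]:b[2]]=1;m=m*k
    c=max(cv2.findContours(m,0,1)[0],key=cv2.contourArea);(u,v),rad=cv2.minEnclosingCircle(c)
    uv=[(195,157)] if nm=='w2' else [(186.2,219.1)]
    print(nm,'white',(u,v),rad,cv2.boundingRect(c),'cap z.09/.11',[ray(I,s,uv,z)[0,:2].round(4) for z in (.09,.10,.11)])
    print('body',[ray(I,s,[(u,v)],z)[0,:2].round(4) for z in (.02,.045,.07)])
E
```

```text
w2 white (201.59947204589844, 152.5424346923828) 18.663410186767578 (183, 136, 37, 35) cap z.09/.11 [array([0.4671, 0.1212]), array([0.4682, 0.1191]), array([0.4694, 0.117 ])]
body [array([0.4651, 0.1255]), array([0.4677, 0.1208]), array([0.4702, 0.1161])]
top0 white (188.61167907714844, 219.91116333007812) 10.445327758789062 (179, 211, 21, 19) cap z.09/.11 [array([0.4661, 0.122 ]), array([0.4655, 0.1206]), array([0.4648, 0.1192])]
body [array([0.4689, 0.1259]), array([0.4673, 0.1226]), array([0.4657, 0.1192])]
```

```bash

python3 -m pendant '[{"ax":0,"ay":0,"az":0,"dx":0.0108,"dy":-0.0372,"dz":0,"jaw":0.094},{"ax":0,"ay":0,"az":0,"dx":0.0108,"dy":-0.0372,"dz":0,"jaw":0.094},{"ax":0,"ay":0,"az":0,"dx":0,"dy":0,"dz":0.05,"jaw":0.094},{"ax":0,"ay":0,"az":0,"dx":0,"dy":0,"dz":0.05,"jaw":0.094},{"ax":0,"ay":0,"az":0,"dx":0,"dy":0,"dz":0.05,"jaw":0.094}]'
python3 -m pendant '[{"ax":0,"ay":0,"az":0,"dx":0,"dy":0,"dz":0.04,"jaw":0.094},{"ax":0,"ay":0,"az":0,"dx":0,"dy":0,"dz":0.04,"jaw":0.094},{"ax":0,"ay":0,"az":0,"dx":0,"dy":0,"dz":0,"jaw":0.094},{"ax":0,"ay":0,"az":0,"dx":0,"dy":0,"dz":0,"jaw":0.04},{"ax":0,"ay":0,"az":0,"dx":0,"dy":0,"dz":0,"jaw":0.04}]'
python3 -m pendant '[{"ax":0,"ay":0,"az":0,"dx":0,"dy":0,"dz":0,"jaw":0.04},{"ax":0,"ay":0,"az":0,"dx":0,"dy":0,"dz":0,"jaw":0.04},{"ax":0,"ay":0,"az":0,"dx":0,"dy":0,"dz":0,"jaw":0.04},{"ax":0,"ay":0,"az":0,"dx":0,"dy":0,"dz":0,"jaw":0.04},{"ax":0,"ay":0,"az":0,"dx":0,"dy":0,"dz":0,"jaw":0.04}]'
```

```text
t: 2.75
eef_pos: [0.4671, 0.1192, 0.1492]
tcp_rot: [[0.999, -0.054, 0.001], [-0.054, -0.999, 0.0], [0.001, -0.0, -1.0]]
force: [2.0, 0.6, 0.3]
opening: 0.0939
gripper_force: 0.0
t: 3.38
eef_pos: [0.4681, 0.1206, 0.072]
tcp_rot: [[0.999, -0.053, 0.003], [-0.053, -0.999, 0.0], [0.003, -0.001, -1.0]]
force: [0.4, 0.1, 0.3]
opening: 0.0773
gripper_force: 0.0
t: 4.0
eef_pos: [0.4673, 0.1208, 0.0703]
tcp_rot: [[0.999, -0.052, 0.0], [-0.052, -0.999, 0.0], [0.0, -0.0, -1.0]]
force: [-1.0, 1.0, 1.5]
opening: 0.0437
gripper_force: 30.0
```

```bash

python3 -m pendant '[{"ax":0,"ay":0,"az":0,"dx":0,"dy":0,"dz":-0.02,"jaw":0.04},{"ax":0,"ay":0,"az":0,"dx":0,"dy":0,"dz":-0.03,"jaw":0.04},{"ax":0,"ay":0,"az":0,"dx":0,"dy":0,"dz":-0.04,"jaw":0.04},{"ax":0,"ay":0,"az":0,"dx":0,"dy":0,"dz":-0.04,"jaw":0.04},{"ax":0,"ay":0,"az":0,"dx":0,"dy":0,"dz":0,"jaw":0.04}]'
python3 - <<'E'
from h import *
a=snap('wrist','w3');b=snap('scene','s3')
cv2.imwrite('pics/v3.png',np.hstack([a[1][:,:,::-1][:,100:420],b[1][120:,130:450][:,:,::-1][:264].copy() if 0 else cv2.resize(b[1][120:384,150:450],(436,384))[:,:,::-1]]))
need(.5,-.155,.18,-3)
E
```

```text
t: 4.62
eef_pos: [0.4681, 0.1209, 0.2026]
tcp_rot: [[0.999, -0.052, 0.004], [-0.052, -0.999, 0.001], [0.004, -0.001, -1.0]]
force: [-0.5, 0.1, -2.1]
opening: 0.0437
gripper_force: 30.0
t 4.7 pos [0.4669 0.1207 0.1994] yaw -2.99 tilt [-0.0008  0.0002] open 0.044 F [-0.2  0.2 -2. ]
az 0.0001 dx 0.0475 dy 0.2736 dz 0.0194
```

View pics/v3.png

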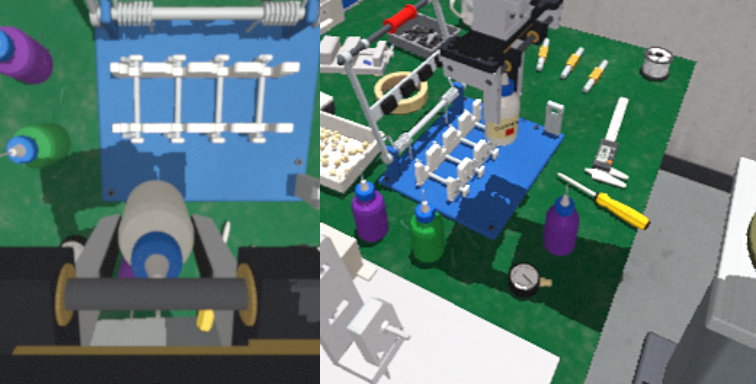

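```bash

python3 -m pendant '[{"ax":0,"ay":0,"az":0,"dx":0.0075,"dy":0.025,"dz":0,"jaw":0.04},{"ax":0,"ay":0,"az":0,"dx":0.01,"dy":0.05,"dz":0,"jaw":0.04},{"ax":0,"ay":0,"az":0,"dx":0.01,"dy":0.05,"dz":0,"jaw":0.04},{"ax":0,"ay":0,"az":0,"dx":0.01,"dy":0.05,"dz":0,"jaw":0.04},{"ax":0,"ay":0,"az":0,"dx":0.01,"dy":0.05,"dz":0,"jaw":0.04}]'
python3 -m pendant '[{"ax":0,"ay":0,"az":0,"dx":0.0,"dy":0.0486,"dz":0,"jaw":0.04},{"ax":0,"ay":0,"az":0,"dx":0.045,"dy":-0.0025,"dz":0,"jaw":0.04},{"ax":0,"ay":0,"az":0,"dx":0.045,"dy":-0.0025,"dz":0,"jaw":0.04},{"ax":0,"ay":0,"az":0,"dx":0.045,"dy":-0.0025,"dz":0,"jaw":0.04},{"ax":0,"ay":0,"az":0,"dx":0.04,"dy":-0.002,"dz":0,"jaw":0.04}]'
python3 -m pendant '[{"ax":0,"ay":0,"az":0,"dx":0,"dy":0,"dz":0,"jaw":0.04},{"ax":0,"ay":0,"az":0,"dx":0,"dy":0,"dz":0.04,"jaw":0.04},{"ax":0,"ay":0,"az":0,"dx":0,"dy":0,"dz":0.04,"jaw":0.04},{"ax":0,"ay":0,"az":0,"dx":0,"dy":0,"dz":0.04,"jaw":0.04},{"ax":0,"ay":0,"az":0,"dx":0,"dy":0,"dz":0.008,"jaw":0.04}]'
python3 -c "
from h import *
need(.675,-.155,.061,-3)"
```

```text
t: 5.35
eef_pos: [0.5023, -0.1079, 0.1984]
tcp_rot: [[0.999, -0.052, -0.003], [-0.052, -0.999, 0.001], [-0.003, -0.001, -1.0]]
force: [0.4, 0.0, -1.5]
opening: 0.0438
gripper_force: 30.0
t: 5.98
eef_pos: [0.6765, -0.1544, 0.1975]
tcp_rot: [[0.999, -0.052, -0.003], [-0.052, -0.999, 0.001], [-0.003, -0.001, -1.0]]
force: [-0.1, -0.5, -0.7]
opening: 0.0432
gripper_force: 30.0
t: 6.6
eef_pos: [0.6733, -0.1543, 0.0686]
tcp_rot: [[0.999, -0.052, -0.006], [-0.052, -0.999, 0.002], [-0.006, -0.001, -1.0]]
force: [-1.3, -0.5, -1.5]
opening: 0.0434
gripper_force: 30.0
t 6.6 pos [ 0.6733 -0.1543  0.0686] yaw -3.0 tilt [-0.0062 -0.0014] open 0.0434 F [-1.3 -0.5 -1.5]
az -0.0001 dx 0.0017 dy 0.0007 dz 0.0076
```

```bash

python3 -m pendant '[{"ax":0,"ay":0,"az":0,"dx":0,"dy":0,"dz":0.0,"jaw":0.04},{"ax":0,"ay":0,"az":0,"dx":0,"dy":0,"dz":0.004,"jaw":0.04},{"ax":0,"ay":0,"az":0,"dx":0,"dy":0,"dz":0.004,"jaw":0.04},{"ax":0,"ay":0,"az":0,"dx":0,"dy":0,"dz":0.0026,"jaw":0.04},{"ax":0,"ay":0,"az":0,"dx":0,"dy":0,"dz":0,"jaw":0.04}]'
python3 -m pendant '[{"ax":0,"ay":0,"az":0,"dx":0,"dy":0,"dz":0.0,"jaw":0.07},{"ax":0,"ay":0,"az":0,"dx":0,"dy":0,"dz":0,"jaw":0.07},{"ax":0,"ay":0,"az":0,"dx":0,"dy":0,"dz":0,"jaw":0.07},{"ax":0,"ay":0,"az":0,"dx":0,"dy":0,"dz":0,"jaw":0.07},{"ax":0,"ay":0,"az":0,"dx":0,"dy":0,"dz":0,"jaw":0.07}]'
python3 -m pendant '[{"ax":0,"ay":0,"az":0,"dx":0,"dy":0,"dz":-0.04,"jaw":0.07},{"ax":0,"ay":0,"az":0,"dx":0,"dy":0,"dz":-0.05,"jaw":0.07},{"ax":0,"ay":0,"az":0,"dx":0,"dy":0,"dz":-0.05,"jaw":0.07},{"ax":0,"ay":0,"az":0,"dx":-0.02,"dy":0.0,"dz":-0.02,"jaw":0.07},{"ax":0,"ay":0,"az":0,"dx":0,"dy":0,"dz":0,"jaw":0.07}]'
python3 - <<'E'
from h import *
need(.555,-.18,.23,90)
s,im,i=snap('top','t4')
for o in spindles(im,i,s,.012,(310,130,385,250)):print('top',*o)
E
```

```text
t: 7.22
eef_pos: [0.6756, -0.1546, 0.0615]
tcp_rot: [[0.999, -0.052, -0.0], [-0.052, -0.999, 0.0], [-0.0, -0.0, -1.0]]
force: [-0.6, -0.6, -1.7]
opening: 0.0441
gripper_force: 30.0
t: 7.85
eef_pos: [0.6756, -0.1546, 0.0617]
tcp_rot: [[0.999, -0.052, -0.0], [-0.052, -0.999, -0.0], [-0.0, 0.0, -1.0]]
force: [-0.4, -0.1, 0.3]
opening: 0.0699
gripper_force: 0.0
t: 8.48
eef_pos: [0.6557, -0.1537, 0.2236]
tcp_rot: [[0.999, -0.052, 0.003], [-0.052, -0.999, -0.001], [0.003, 0.001, -1.0]]
force: [0.4, 0.1, -0.3]
opening: 0.0698
gripper_force: 0.0
t 8.5 pos [ 0.6557 -0.1537  0.2236] yaw -3.0 tilt [0.003  0.0007] open 0.0698 F [ 0.4  0.1 -0.3]
az -1.6232 dx -0.0263 dy -0.1007 dz -0.0064
```

View pics/t4.png

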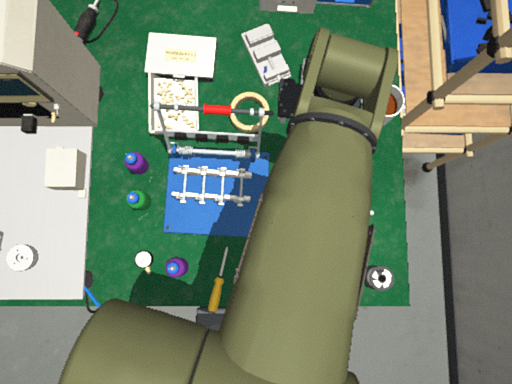

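```bash

python3 -m pendant '[{"ax":0,"ay":0,"az":0,"dx":-0.0435,"dy":0.0345,"dz":0,"jaw":0.07},{"ax":0,"ay":0,"az":0,"dx":-0.0435,"dy":0.0345,"dz":0,"jaw":0.07},{"ax":0,"ay":0,"az":0,"dx":-0.0435,"dy":0.0345,"dz":0,"jaw":0.06},{"ax":0,"ay":0,"az":-0.18,"dx":0,"dy":0,"dz":0,"jaw":0.06},{"ax":0,"ay":0,"az":-0.18,"dx":0,"dy":0,"dz":0,"jaw":0.06}]'
python3 -m pendant '[{"ax":0,"ay":0,"az":-0.18,"dx":0,"dy":0,"dz":0,"jaw":0.06},{"ax":0,"ay":0,"az":-0.18,"dx":0,"dy":0,"dz":0,"jaw":0.06},{"ax":0,"ay":0,"az":-0.18,"dx":0,"dy":0,"dz":0,"jaw":0.06},{"ax":0,"ay":0,"az":-0.18,"dx":0,"dy":0,"dz":0,"jaw":0.06},{"ax":0,"ay":0,"az":-0.18,"dx":0,"dy":0,"dz":0,"jaw":0.06}]'
python3 -m pendant '[{"ax":0,"ay":0,"az":-0.18,"dx":0,"dy":0,"dz":0,"jaw":0.06},{"ax":0,"ay":0,"az":-0.18,"dx":0,"dy":0,"dz":0,"jaw":0.06},{"ax":0,"ay":0,"az":-0.0,"dx":0,"dy":0,"dz":0,"jaw":0.05},{"ax":0,"ay":0,"az":-0.0,"dx":0,"dy":0,"dz":0,"jaw":0.05},{"ax":0,"ay":0,"az":0,"dx":0,"dy":0,"dz":0,"jaw":0.05}]'
python3 - <<'E'
from h import *
s,im,i=snap('wrist','w5')
for o in spindles(im,i,s,.012):print(*o)
need(.491,-.271,.12,90)
E
```

```text
t: 9.15
eef_pos: [0.5197, -0.2506, 0.2201]
tcp_rot: [[0.952, 0.307, -0.002], [0.307, -0.952, 0.001], [-0.001, -0.002, -1.0]]
force: [0.1, -0.3, -0.7]
opening: 0.0597
gripper_force: 0.0
t: 9.78
eef_pos: [0.5201, -0.25, 0.2198]
tcp_rot: [[0.349, 0.937, -0.002], [0.937, -0.349, 0.001], [0.0, -0.003, -1.0]]
force: [0.7, -0.3, 0.9]
opening: 0.0596
gripper_force: 0.0
t: 10.4
eef_pos: [0.52, -0.2501, 0.2213]
tcp_rot: [[0.005, 1.0, -0.0], [1.0, -0.005, 0.0], [0.0, -0.0, -1.0]]
force: [-0.4, -0.0, 0.1]
opening: 0.0502
gripper_force: 0.0
[331.4 171.9] [ 0.6162 -0.2489] [18.8 42.1] 100.2
[188.2 173. ] [ 0.4342 -0.2498] [17.9 40.7] 86.9
[284.5 189.1] [ 0.5573 -0.2708] [17.6 40.2] 104.3
[233.5 190. ] [ 0.4915 -0.2717] [16.9 39.9] 88.9
[150.1 294.6] [ 0.3725 -0.4225] [26.5 97.8] 80.1
[361.2 294.5] [ 0.6658 -0.4244] [27.2 97.9] 99.4
[327.8 348.4] [ 0.5873 -0.509 ] [ 24.4 516.7] 179.7
t 10.4 pos [ 0.5199 -0.2501  0.2214] yaw 89.72 tilt [ 0.0002 -0.0003] open 0.0499 F [-0.5 -0.5  0.1]
az -0.0049 dx -0.0209 dy -0.0289 dz 0.1014
```

View pics/w5.png

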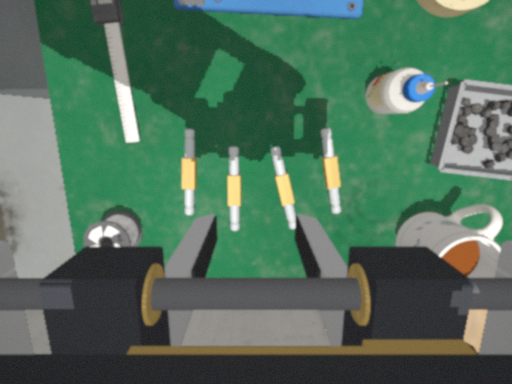

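All four spindles are visible (brass at (188,173), (233,190), (284,189), (331,172)), and the bottle stands upright on the bench. I'm picking the nearest one.

```bash

python3 -m pendant '[{"ax":0,"ay":0,"az":0.049,"dx":0,"dy":0,"dz":0,"jaw":0.045},{"ax":0,"ay":0,"az":0,"dx":-0.0021,"dy":-0.0428,"dz":0.02,"jaw":0.045},{"ax":0,"ay":0,"az":0,"dx":-0.0022,"dy":-0.0428,"dz":0.05,"jaw":0.045},{"ax":0,"ay":0,"az":0,"dx":0,"dy":0,"dz":0.05,"jaw":0.045},{"ax":0,"ay":0,"az":0,"dx":0,"dy":0,"dz":0.04,"jaw":0.045}]'
python3 -m pendant '[{"ax":0,"ay":0,"az":0,"dx":0,"dy":0,"dz":0.03,"jaw":0.045},{"ax":0,"ay":0,"az":0,"dx":0,"dy":0,"dz":0.01,"jaw":0.045},{"ax":0,"ay":0,"az":0,"dx":0,"dy":0,"dz":0,"jaw":0.045},{"ax":0,"ay":0,"az":0,"dx":0,"dy":0,"dz":0,"jaw":0.01},{"ax":0,"ay":0,"az":0,"dx":0,"dy":0,"dz":0,"jaw":0.01}]'
python3 -m pendant '[{"ax":0,"ay":0,"az":0,"dx":0,"dy":0,"dz":0,"jaw":0.01},{"ax":0,"ay":0,"az":0,"dx":0,"dy":0,"dz":0,"jaw":0.01},{"ax":0,"ay":0,"az":0,"dx":0,"dy":0,"dz":-0.03,"jaw":0.01},{"ax":0,"ay":0,"az":0,"dx":0,"dy":0,"dz":-0.05,"jaw":0.01},{"ax":0,"ay":0,"az":0,"dx":0,"dy":0,"dz":-0.05,"jaw":0.01}]'
python3 -c "
from h import *
need(.5513,-.0004,.12,177.05)"
```

```text
t: 11.08
eef_pos: [0.4359, -0.2499, 0.0629]
tcp_rot: [[0.054, 0.999, -0.0], [0.999, -0.054, 0.0], [0.0, -0.0, -1.0]]
force: [1.3, -0.3, -0.6]
opening: 0.045
gripper_force: 0.0
t: 11.7
eef_pos: [0.4368, -0.2502, 0.0252]
tcp_rot: [[0.052, 0.999, 0.001], [0.999, -0.052, -0.001], [-0.001, 0.001, -1.0]]
force: [-0.1, 0.3, -0.2]
opening: 0.0285
gripper_force: 0.0
t: 12.32
eef_pos: [0.4361, -0.2498, 0.1555]
tcp_rot: [[0.052, 0.999, -0.001], [0.999, -0.052, 0.0], [0.0, -0.001, -1.0]]
force: [0.5, 0.2, -1.1]
opening: 0.0155
gripper_force: 30.0
t 12.3 pos [ 0.4361 -0.2498  0.1555] yaw 87.02 tilt [ 0.0004 -0.0006] open 0.0155 F [ 0.5  0.2 -1.1]
az -1.5713 dx -0.1022 dy 0.255 dz 0.0355
```

```bash

python3 -m pendant '[{"ax":0,"ay":0,"az":-0.1746,"dx":0,"dy":0,"dz":0,"jaw":0.01},{"ax":0,"ay":0,"az":-0.1746,"dx":0,"dy":0,"dz":0,"jaw":0.01},{"ax":0,"ay":0,"az":-0.1746,"dx":0,"dy":0,"dz":0,"jaw":0.01},{"ax":0,"ay":0,"az":-0.1746,"dx":0,"dy":0,"dz":0,"jaw":0.01},{"ax":0,"ay":0,"az":-0.1746,"dx":0,"dy":0,"dz":0,"jaw":0.01}]'
python3 -m pendant '[{"ax":0,"ay":0,"az":-0.1746,"dx":0,"dy":0,"dz":0,"jaw":0.01},{"ax":0,"ay":0,"az":-0.1746,"dx":0,"dy":0,"dz":0,"jaw":0.01},{"ax":0,"ay":0,"az":-0.1746,"dx":0,"dy":0,"dz":0,"jaw":0.01},{"ax":0,"ay":0,"az":-0.1745,"dx":0,"dy":0,"dz":0,"jaw":0.01},{"ax":0,"ay":0,"az":0,"dx":-0.0102,"dy":0.025,"dz":0,"jaw":0.01}]'
python3 -m pendant '[{"ax":0,"ay":0,"az":0,"dx":-0.023,"dy":0.0575,"dz":0,"jaw":0.01},{"ax":0,"ay":0,"az":0,"dx":-0.023,"dy":0.0575,"dz":0,"jaw":0.01},{"ax":0,"ay":0,"az":0,"dx":-0.023,"dy":0.0575,"dz":0,"jaw":0.01},{"ax":0,"ay":0,"az":0,"dx":-0.023,"dy":0.0575,"dz":0,"jaw":0.01},{"ax":0,"ay":0,"az":0,"dx":0,"dy":0,"dz":0,"jaw":0.01}]'
python3 - <<'E'
from h import *
s,im,i=snap('wrist','w6')
need(.5513,-.0004,.06,177.05)
cv2.imwrite('pics/w6b.png',cv2.resize(im,None,fx=1.5,fy=1.5,interpolation=cv2.INTER_CUBIC)[:,:,::-1])
E
```

```text
t: 12.95
eef_pos: [0.4363, -0.2499, 0.1541]
tcp_rot: [[-0.736, 0.677, -0.0], [0.677, 0.736, 0.0], [0.0, 0.0, -1.0]]
force: [-0.6, -0.1, -1.0]
opening: 0.0157
gripper_force: 30.0
t: 13.58
eef_pos: [0.4476, -0.226, 0.154]
tcp_rot: [[-0.999, 0.05, -0.0], [0.05, 0.999, 0.0], [0.0, 0.0, -1.0]]
force: [0.2, -0.2, -1.0]
opening: 0.0157
gripper_force: 30.0
t: 14.2
eef_pos: [0.5523, 0.0029, 0.1538]
tcp_rot: [[-0.999, 0.047, -0.0], [0.047, 0.999, 0.0], [0.0, 0.0, -1.0]]
force: [0.5, -0.3, -1.2]
opening: 0.0159
gripper_force: 3.0
t 14.2 pos [0.5517 0.001  0.1537] yaw 177.22 tilt [ 0.0008 -0.    ] open 0.0156 F [-0.7  0.7 -1.4]
az 0.003 dx 0.0003 dy -0.0014 dz 0.0937
```

View pics/w6b.png

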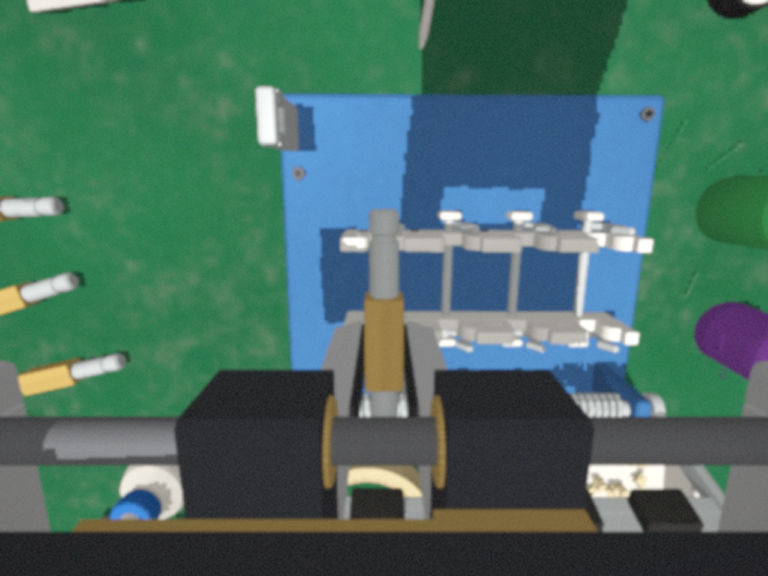

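The spindle is held over lane 3, and I can see the combs, with hooks at (451,216), (521,216) and (590,216) in the 1.5x picture. I'll overlay the predicted slots to check the carrier origin.

```bash
python3 - <<'E'
from h import *
s=r.get_state();i=r.camera_info('wrist');im=cv2.imread('pics/w6.png')
O=np.array([.5549,.0685]);a=np.radians(-2.95);C=np.array([[np.cos(a),-np.sin(a)],[np.sin(a),np.cos(a)]])
x0,y0=215,125;S=3.6
b=cv2.resize(im[y0:250,x0:437],None,fx=S,fy=S,interpolation=cv2.INTER_CUBIC)
for y in (69,23,-23,-69):
    for x in (-33,33):
        for dy in (-6.75,6.75):
            l=[]
            for z in (55,30):
                q=C@[x/1e3,(y+dy)/1e3]+O;u=proj(i,s,[q[0],q[1],z/1e3])[0];l.append(tuple(int(v) for v in (u-[x0,y0]+.5)*S))
            cv2.line(b,l[0],l[1],(255,0,255),1)
cv2.imwrite('pics/c6.png',b);print(b.shape)
E
```

```text
(450, 799, 3)
```

View pics/c6.png

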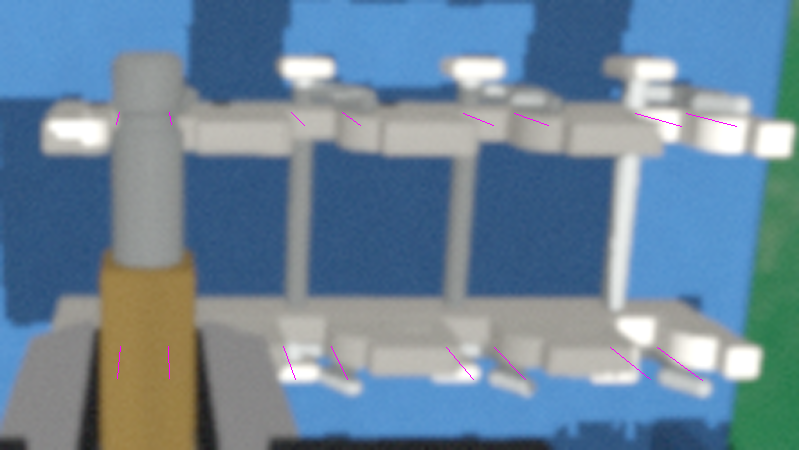

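```bash
python3 - <<'E'
from h import *
s=r.get_state();i=r.camera_info('wrist')
p=ray(i,s,[(256.5,125+265/3.6)],s['eef_pos'][2]-.0065)[0];R=np.array(s['tcp_rot'])
print('square front end in tool',R.T@(p-s['eef_pos']))
p=ray(i,s,[(256,125+52/3.6)],s['eef_pos'][2]-.0145)[0];print('tip in tool',R.T@(p-s['eef_pos']))
O=np.array([.5541,.0678]);a=np.radians(-2.95);C=np.array([[np.cos(a),-np.sin(a)],[np.sin(a),np.cos(a)]])
for k,y in enumerate((69,23,-23,-69)): print('lane',k,(C@[0,y/1e3]+O).round(4))
need(*(C@[0,-.069]+O),.06,177.05)
E
```

```text
square front end in tool [0.02235351 0.00018438 0.00651728]
tip in tool [ 5.60102171e-02 -9.15243757e-05  1.45433029e-02]
lane 0 [0.5577 0.1367]
lane 1 [0.5553 0.0908]
lane 2 [0.5529 0.0448]
lane 3 [ 0.5505 -0.0011]
t 14.2 pos [0.5517 0.001  0.1537] yaw 177.22 tilt [ 0.0008 -0.    ] open 0.0156 F [-0.7  0.7 -1.4]
az 0.003 dx 0.001 dy -0.0021 dz 0.0937
```

```bash

python3 -m pendant '[{"ax":0,"ay":0,"az":0.003,"dx":0,"dy":-0.002,"dz":0,"jaw":0.01},{"ax":0,"ay":0,"az":0,"dx":0,"dy":0,"dz":0.03,"jaw":0.01},{"ax":0,"ay":0,"az":0,"dx":0,"dy":0,"dz":0.03,"jaw":0.01},{"ax":0,"ay":0,"az":0,"dx":0,"dy":0,"dz":0,"jaw":0.01},{"ax":0,"ay":0,"az":0,"dx":0,"dy":0,"dz":0,"jaw":0.01}]'
python3 -c "
from h import *
need(.5522,-.0011,.05,177.05)"
```

```text
t: 14.88
eef_pos: [0.5519, -0.0033, 0.0955]
tcp_rot: [[-0.998, 0.056, 0.001], [0.056, 0.998, -0.0], [-0.001, -0.0, -1.0]]
force: [0.0, 0.5, 0.5]
opening: 0.0152
gripper_force: 30.0
t 14.9 pos [ 0.5519 -0.0033  0.0955] yaw 176.81 tilt [-0.0013 -0.    ] open 0.0152 F [0.  0.5 0.5]
az -0.0042 dx -0.0002 dy 0.0022 dz 0.0455
```

```bash

python3 -m pendant '[{"ax":0,"ay":0,"az":0,"dx":0,"dy":0,"dz":0,"jaw":0.01},{"ax":0,"ay":0,"az":0,"dx":0,"dy":0,"dz":0,"jaw":0.01},{"ax":0,"ay":0,"az":0,"dx":0,"dy":0,"dz":0,"jaw":0.01},{"ax":0,"ay":0,"az":0,"dx":0,"dy":0,"dz":0,"jaw":0.01},{"ax":0,"ay":0,"az":0,"dx":0,"dy":0,"dz":0,"jaw":0.01}]'
python3 -c "
from h import *
need(.5522,-.0011,.05,177.05)"
```

```text
t: 15.5
eef_pos: [0.5515, -0.0025, 0.0942]
tcp_rot: [[-0.999, 0.054, -0.0], [0.054, 0.999, -0.0], [0.0, -0.0, -1.0]]
force: [-0.2, -0.4, -0.6]
opening: 0.0157
gripper_force: 30.0
t 15.5 pos [ 0.5515 -0.0025  0.0942] yaw 176.89 tilt [ 0. -0.] open 0.0157 F [-0.2 -0.4 -0.6]
az -0.0029 dx -0.0006 dy 0.0015 dz 0.0442
```

```bash

python3 -m pendant '[{"ax":0,"ay":0,"az":-0.003,"dx":-0.0006,"dy":0.0014,"dz":0.01,"jaw":0.01},{"ax":0,"ay":0,"az":0,"dx":0,"dy":0,"dz":0.01,"jaw":0.01},{"ax":0,"ay":0,"az":0,"dx":0,"dy":0,"dz":0.004,"jaw":0.01},{"ax":0,"ay":0,"az":0,"dx":0,"dy":0,"dz":0.004,"jaw":0.01},{"ax":0,"ay":0,"az":0,"dx":0,"dy":0,"dz":0.003,"jaw":0.01}]'
python3 -m pendant '[{"ax":0,"ay":0,"az":0,"dx":0,"dy":0,"dz":0.003,"jaw":0.01},{"ax":0,"ay":0,"az":0,"dx":0,"dy":0,"dz":0.003,"jaw":0.01},{"ax":0,"ay":0,"az":0,"dx":0,"dy":0,"dz":0.003,"jaw":0.01},{"ax":0,"ay":0,"az":0,"dx":0,"dy":0,"dz":0.002,"jaw":0.01},{"ax":0,"ay":0,"az":0,"dx":0,"dy":0,"dz":0,"jaw":0.01}]'
python3 -c "
from h import *
s=r.get_state()
need(.5522,-.0011,.05,177.05);print(s['wrist_torque'])"
```

```text
t: 16.12
eef_pos: [0.5526, -0.001, 0.0641]
tcp_rot: [[-0.999, 0.051, 0.001], [0.051, 0.999, 0.0], [-0.001, 0.0, -1.0]]
force: [-8.8, 3.8, 24.5]
opening: 0.0158
gripper_force: 30.0
t: 16.75
eef_pos: [0.5528, -0.0009, 0.0526]
tcp_rot: [[-0.999, 0.051, 0.002], [0.051, 0.999, 0.0], [-0.002, 0.0, -1.0]]
force: [2.3, 4.4, 2.8]
opening: 0.0158
gripper_force: 30.0
t 16.8 pos [ 0.5528 -0.0009  0.0526] yaw 177.05 tilt [-0.0017  0.0004] open 0.0158 F [2.3 4.4 2.8]
az 0.0 dx 0.0006 dy -0.0002 dz 0.0026
[ 0.92058924 -0.77127076  0.01614769]
```

```bash

python3 -m pendant '[{"ax":0,"ay":0,"az":0,"dx":0,"dy":0,"dz":0.002,"jaw":0.01},{"ax":0,"ay":0,"az":0,"dx":0,"dy":0,"dz":0.002,"jaw":0.01},{"ax":0,"ay":0,"az":0,"dx":0,"dy":0,"dz":0,"jaw":0.01},{"ax":0,"ay":0,"az":0,"dx":0,"dy":0,"dz":0,"jaw":0.01},{"ax":0,"ay":0,"az":0,"dx":0,"dy":0,"dz":0,"jaw":0.01}]'
python3 -c "
from h import *
need(.5522,-.0011,.05,177.05)"
```

```text
t: 17.38
eef_pos: [0.5535, -0.001, 0.0517]
tcp_rot: [[-0.999, 0.051, 0.004], [0.051, 0.999, 0.0], [-0.004, 0.0, -1.0]]
force: [-11.4, 5.6, 39.9]
opening: 0.0158
gripper_force: 30.0
t 17.4 pos [ 0.5535 -0.001   0.0517] yaw 177.06 tilt [-0.0038  0.0003] open 0.0158 F [-11.4   5.6  39.9]
az 0.0002 dx 0.0013 dy -0.0002 dz 0.0017
```

```bash

python3 -m pendant '[{"ax":0,"ay":0,"az":0,"dx":0,"dy":0,"dz":-0.002,"jaw":0.03},{"ax":0,"ay":0,"az":0,"dx":0,"dy":0,"dz":0,"jaw":0.03},{"ax":0,"ay":0,"az":0,"dx":0,"dy":0,"dz":0,"jaw":0.03},{"ax":0,"ay":0,"az":0,"dx":0,"dy":0,"dz":-0.03,"jaw":0.03},{"ax":0,"ay":0,"az":0,"dx":0,"dy":0,"dz":-0.05,"jaw":0.03}]'
python3 -m pendant '[{"ax":0,"ay":0,"az":0,"dx":0.0094,"dy":-0.0547,"dz":-0.03,"jaw":0.045},{"ax":0,"ay":0,"az":0,"dx":0.0094,"dy":-0.0547,"dz":0,"jaw":0.045},{"ax":0,"ay":0,"az":0,"dx":0.0094,"dy":-0.0547,"dz":0,"jaw":0.045},{"ax":0,"ay":0,"az":0,"dx":0.0094,"dy":-0.0547,"dz":0,"jaw":0.045},{"ax":0,"ay":0,"az":0,"dx":0.0094,"dy":-0.0547,"dz":0,"jaw":0.045}]'
python3 -m pendant '[{"ax":0,"ay":0,"az":0.171,"dx":0,"dy":0,"dz":0,"jaw":0.045},{"ax":0,"ay":0,"az":0.171,"dx":0,"dy":0,"dz":0,"jaw":0.045},{"ax":0,"ay":0,"az":0.171,"dx":0,"dy":0,"dz":0,"jaw":0.045},{"ax":0,"ay":0,"az":0.171,"dx":0,"dy":0,"dz":0,"jaw":0.045},{"ax":0,"ay":0,"az":0.171,"dx":0,"dy":0,"dz":0,"jaw":0.045}]'
python3 -m pendant '[{"ax":0,"ay":0,"az":0.171,"dx":0,"dy":0,"dz":0,"jaw":0.045},{"ax":0,"ay":0,"az":0.171,"dx":0,"dy":0,"dz":0,"jaw":0.045},{"ax":0,"ay":0,"az":0.171,"dx":0,"dy":0,"dz":0,"jaw":0.045},{"ax":0,"ay":0,"az":0.17,"dx":0,"dy":0,"dz":0,"jaw":0.045},{"ax":0,"ay":0,"az":0,"dx":0,"dy":0,"dz":0,"jaw":0.045}]'
python3 - <<'E'
from h import *
s,im,i=snap('wrist','w7')
for o in spindles(im,i,s,.012,(60,0,460,235)):print(*o)
need(.4915,-.2717,.0215,88.9)
E
```

```text
t: 18.0
eef_pos: [0.5512, -0.0012, 0.1294]
tcp_rot: [[-0.999, 0.052, -0.004], [0.052, 0.999, 0.0], [0.004, -0.0, -1.0]]
force: [0.0, -0.0, 0.5]
opening: 0.0301
gripper_force: 0.0
t: 18.62
eef_pos: [0.4905, -0.2732, 0.1596]
tcp_rot: [[-0.999, 0.052, -0.0], [0.052, 0.999, 0.0], [0.0, 0.0, -1.0]]
force: [1.4, 0.1, -0.3]
opening: 0.0447
gripper_force: 0.0
t: 19.25
eef_pos: [0.4911, -0.2714, 0.1594]
tcp_rot: [[-0.612, 0.791, -0.001], [0.791, 0.612, 0.0], [0.001, -0.0, -1.0]]
force: [0.4, -0.4, 0.1]
opening: 0.0449
gripper_force: 0.0
t: 19.88
eef_pos: [0.4911, -0.2714, 0.1595]
tcp_rot: [[0.018, 1.0, -0.001], [1.0, -0.018, 0.0], [0.0, -0.001, -1.0]]
force: [0.0, 0.0, 1.0]
opening: 0.0447
gripper_force: 0.0
[374.1 160.5] [ 0.6157 -0.2491] [20.7 41.8] 99.8
[317.5 182.1] [ 0.5572 -0.2706] [18.  42.2] 103.8
[256.3 184.3] [ 0.4917 -0.2712] [17.1 40.5] 89.3
t 19.9 pos [ 0.4911 -0.2714  0.1596] yaw 89.14 tilt [ 0.0003 -0.0006] open 0.0451 F [-1.1 -0.1  0.4]
az 0.0042 dx -0.0003 dy 0.0004 dz 0.1381
```

```bash

python3 -m pendant '[{"ax":0,"ay":0,"az":0,"dx":0,"dy":0,"dz":0.05,"jaw":0.045},{"ax":0,"ay":0,"az":0,"dx":0,"dy":0,"dz":0.05,"jaw":0.045},{"ax":0,"ay":0,"az":0,"dx":0,"dy":0,"dz":0.028,"jaw":0.045},{"ax":0,"ay":0,"az":0,"dx":0,"dy":0,"dz":0.01,"jaw":0.045},{"ax":0,"ay":0,"az":0,"dx":0,"dy":0,"dz":0,"jaw":0.045}]'
python3 -m pendant '[{"ax":0,"ay":0,"az":0,"dx":0,"dy":0,"dz":0,"jaw":0.01},{"ax":0,"ay":0,"az":0,"dx":0,"dy":0,"dz":0,"jaw":0.01},{"ax":0,"ay":0,"az":0,"dx":0,"dy":0,"dz":0,"jaw":0.01},{"ax":0,"ay":0,"az":0,"dx":0,"dy":0,"dz":0,"jaw":0.01},{"ax":0,"ay":0,"az":0,"dx":0,"dy":0,"dz":0,"jaw":0.01}]'
python3 -m pendant '[{"ax":0,"ay":0,"az":0,"dx":0,"dy":0,"dz":-0.03,"jaw":0.01},{"ax":0,"ay":0,"az":0,"dx":0,"dy":0,"dz":-0.05,"jaw":0.01},{"ax":0,"ay":0,"az":0,"dx":0,"dy":0,"dz":-0.05,"jaw":0.01},{"ax":0,"ay":0,"az":-0.17,"dx":0,"dy":0,"dz":0,"jaw":0.01},{"ax":0,"ay":0,"az":-0.17,"dx":0,"dy":0,"dz":0,"jaw":0.01}]'
python3 -m pendant '[{"ax":0,"ay":0,"az":-0.17,"dx":0,"dy":0,"dz":0,"jaw":0.01},{"ax":0,"ay":0,"az":-0.17,"dx":0,"dy":0,"dz":0,"jaw":0.01},{"ax":0,"ay":0,"az":-0.17,"dx":0,"dy":0,"dz":0,"jaw":0.01},{"ax":0,"ay":0,"az":-0.17,"dx":0,"dy":0,"dz":0,"jaw":0.01},{"ax":0,"ay":0,"az":-0.17,"dx":0,"dy":0,"dz":0,"jaw":0.01}]'
python3 -c "
from h import *
need(.553,.0455,.155,177.05)"
```

```text
t: 20.55
eef_pos: [0.4914, -0.2715, 0.0221]
tcp_rot: [[0.017, 1.0, -0.0], [1.0, -0.017, 0.0], [0.0, -0.0, -1.0]]
force: [-0.2, -0.1, -0.8]
opening: 0.0452
gripper_force: 0.0
t: 21.18
eef_pos: [0.4915, -0.2715, 0.0224]
tcp_rot: [[0.019, 1.0, 0.001], [1.0, -0.019, -0.0], [-0.0, 0.001, -1.0]]
force: [-0.2, 0.3, 6.5]
opening: 0.0156
gripper_force: 30.0
t: 21.8
eef_pos: [0.4912, -0.2713, 0.1522]
tcp_rot: [[-0.321, 0.947, 0.0], [0.947, 0.321, -0.0], [-0.0, 0.0, -1.0]]
force: [0.5, 0.4, -1.8]
opening: 0.016
gripper_force: 30.0
t: 22.42
eef_pos: [0.4911, -0.2713, 0.1516]
tcp_rot: [[-0.923, 0.384, -0.001], [0.384, 0.923, 0.0], [0.001, 0.0, -1.0]]
force: [0.2, 1.2, -0.3]
opening: 0.0157
gripper_force: 30.0
t 22.4 pos [ 0.4911 -0.2713  0.1516] yaw 157.44 tilt [0.0007 0.0001] open 0.0157 F [ 0.2  1.2 -0.3]
az -0.3423 dx -0.0455 dy 0.3196 dz -0.0034
```

```bash

python3 -m pendant '[{"ax":0,"ay":0,"az":-0.171,"dx":0,"dy":0,"dz":0,"jaw":0.01},{"ax":0,"ay":0,"az":-0.1713,"dx":0,"dy":0,"dz":0,"jaw":0.01},{"ax":0,"ay":0,"az":0,"dx":-0.0078,"dy":0.0532,"dz":0,"jaw":0.01},{"ax":0,"ay":0,"az":0,"dx":-0.0078,"dy":0.0532,"dz":0,"jaw":0.01},{"ax":0,"ay":0,"az":0,"dx":-0.0078,"dy":0.0532,"dz":0,"jaw":0.01}]'
python3 -m pendant '[{"ax":0,"ay":0,"az":0,"dx":-0.0078,"dy":0.0532,"dz":0,"jaw":0.01},{"ax":0,"ay":0,"az":0,"dx":-0.0079,"dy":0.0531,"dz":0,"jaw":0.01},{"ax":0,"ay":0,"az":0,"dx":-0.0079,"dy":0.0531,"dz":0,"jaw":0.01},{"ax":0,"ay":0,"az":0,"dx":0,"dy":0,"dz":0.03,"jaw":0.01},{"ax":0,"ay":0,"az":0,"dx":0,"dy":0,"dz":0.03,"jaw":0.01}]'
python3 -m pendant '[{"ax":0,"ay":0,"az":0,"dx":0,"dy":0,"dz":0,"jaw":0.01},{"ax":0,"ay":0,"az":0,"dx":0,"dy":0,"dz":0,"jaw":0.01},{"ax":0,"ay":0,"az":0,"dx":0,"dy":0,"dz":0,"jaw":0.01},{"ax":0,"ay":0,"az":0,"dx":0,"dy":0,"dz":0,"jaw":0.01},{"ax":0,"ay":0,"az":0,"dx":0,"dy":0,"dz":0,"jaw":0.01}]'
python3 - <<'E'
from h import *
s,im,i=snap('wrist','w8')
cv2.imwrite('pics/w8c.png',cv2.resize(im[90:270,130:400],None,fx=2.9,fy=2.9,interpolation=cv2.INTER_CUBIC)[:,:,::-1])
need(.5545,.0448,.05,177.05)
E
```

```text
t: 23.05
eef_pos: [0.5237, -0.1118, 0.1517]
tcp_rot: [[-0.998, 0.058, -0.0], [0.058, 0.998, 0.0], [0.0, 0.0, -1.0]]
force: [0.8, 0.1, -0.5]
opening: 0.0157
gripper_force: 30.0
t: 23.68
eef_pos: [0.5563, 0.0452, 0.0909]
tcp_rot: [[-0.998, 0.056, -0.0], [0.056, 0.998, -0.0], [0.0, -0.0, -1.0]]
force: [0.1, -0.2, -1.9]
opening: 0.016
gripper_force: 30.0
t: 24.3
eef_pos: [0.5566, 0.0444, 0.0923]
tcp_rot: [[-0.998, 0.057, 0.001], [0.057, 0.998, 0.0], [-0.001, 0.0, -1.0]]
force: [0.9, -0.7, -2.0]
opening: 0.0156
gripper_force: 30.0
t 24.4 pos [0.5565 0.0444 0.0922] yaw 176.72 tilt [-0.0005 -0.    ] open 0.0156 F [ 0.4  0.8 -1.3]
az -0.0057 dx 0.002 dy 0.0003 dz 0.0422
```

View pics/w8c.png

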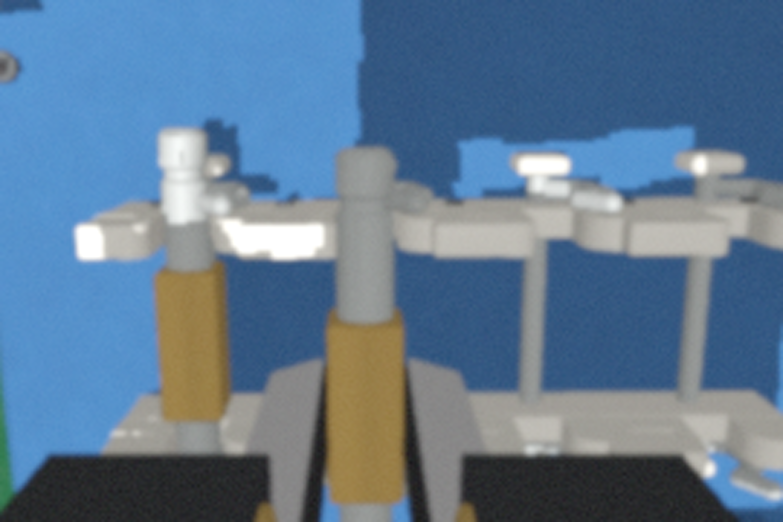

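```bash

python3 -m pendant '[{"ax":0,"ay":0,"az":-0.0057,"dx":0.002,"dy":0.0003,"dz":0.008,"jaw":0.01},{"ax":0,"ay":0,"az":0,"dx":0,"dy":0,"dz":0.01,"jaw":0.01},{"ax":0,"ay":0,"az":0,"dx":0,"dy":0,"dz":0.004,"jaw":0.01},{"ax":0,"ay":0,"az":0,"dx":0,"dy":0,"dz":0.004,"jaw":0.01},{"ax":0,"ay":0,"az":0,"dx":0,"dy":0,"dz":0.003,"jaw":0.01}]'
python3 -m pendant '[{"ax":0,"ay":0,"az":0,"dx":0,"dy":0,"dz":0.003,"jaw":0.01},{"ax":0,"ay":0,"az":0,"dx":0,"dy":0,"dz":0.003,"jaw":0.01},{"ax":0,"ay":0,"az":0,"dx":0,"dy":0,"dz":0.003,"jaw":0.01},{"ax":0,"ay":0,"az":0,"dx":0,"dy":0,"dz":0.003,"jaw":0.01},{"ax":0,"ay":0,"az":0,"dx":0,"dy":0,"dz":0.002,"jaw":0.01}]'
python3 -m pendant '[{"ax":0,"ay":0,"az":0,"dx":0,"dy":0,"dz":0.001,"jaw":0.01},{"ax":0,"ay":0,"az":0,"dx":0,"dy":0,"dz":0.0,"jaw":0.01},{"ax":0,"ay":0,"az":0,"dx":0,"dy":0,"dz":0.0,"jaw":0.01},{"ax":0,"ay":0,"az":0,"dx":0,"dy":0,"dz":0.0,"jaw":0.01},{"ax":0,"ay":0,"az":0,"dx":0,"dy":0,"dz":0.0,"jaw":0.01}]'
```

```text
t: 24.98
eef_pos: [0.5546, 0.0451, 0.0629]
tcp_rot: [[-0.999, 0.052, 0.0], [0.052, 0.999, 0.0], [-0.0, 0.0, -1.0]]
force: [-0.4, 1.2, 3.0]
opening: 0.0155
gripper_force: 30.0
t: 25.6
eef_pos: [0.5553, 0.045, 0.05]
tcp_rot: [[-0.999, 0.051, 0.002], [0.051, 0.999, 0.0], [-0.002, 0.0, -1.0]]
force: [-6.5, 2.5, 26.7]
opening: 0.0154
gripper_force: 30.0
t: 26.22
eef_pos: [0.5553, 0.045, 0.05]
tcp_rot: [[-0.999, 0.051, 0.002], [0.051, 0.999, 0.0], [-0.002, 0.0, -1.0]]
force: [-6.9, 2.9, 23.8]
opening: 0.0156
gripper_force: 30.0
```

```bash

python3 -m pendant '[{"ax":0,"ay":0,"az":0,"dx":0,"dy":0,"dz":-0.002,"jaw":0.03},{"ax":0,"ay":0,"az":0,"dx":0,"dy":0,"dz":0,"jaw":0.03},{"ax":0,"ay":0,"az":0,"dx":0,"dy":0,"dz":0,"jaw":0.03},{"ax":0,"ay":0,"az":0,"dx":0,"dy":0,"dz":-0.04,"jaw":0.03},{"ax":0,"ay":0,"az":0,"dx":0,"dy":0,"dz":-0.06,"jaw":0.03}]'
python3 -m pendant '[{"ax":0,"ay":0,"az":0,"dx":-0.003,"dy":-0.0525,"dz":-0.01,"jaw":0.045},{"ax":0,"ay":0,"az":0,"dx":-0.003,"dy":-0.0525,"dz":0,"jaw":0.045},{"ax":0,"ay":0,"az":0,"dx":-0.003,"dy":-0.0525,"dz":0,"jaw":0.045},{"ax":0,"ay":0,"az":0,"dx":-0.003,"dy":-0.0525,"dz":0,"jaw":0.045},{"ax":0,"ay":0,"az":0,"dx":-0.003,"dy":-0.0525,"dz":0,"jaw":0.045}]'
python3 -m pendant '[{"ax":0,"ay":0,"az":0,"dx":-0.003,"dy":-0.0525,"dz":0,"jaw":0.045},{"ax":0,"ay":0,"az":0.16,"dx":0,"dy":0,"dz":0,"jaw":0.045},{"ax":0,"ay":0,"az":0.16,"dx":0,"dy":0,"dz":0,"jaw":0.045},{"ax":0,"ay":0,"az":0.16,"dx":0,"dy":0,"dz":0,"jaw":0.045},{"ax":0,"ay":0,"az":0.16,"dx":0,"dy":0,"dz":0,"jaw":0.045}]'
python3 -m pendant '[{"ax":0,"ay":0,"az":0.16,"dx":0,"dy":0,"dz":0,"jaw":0.045},{"ax":0,"ay":0,"az":0.16,"dx":0,"dy":0,"dz":0,"jaw":0.045},{"ax":0,"ay":0,"az":0.16,"dx":0,"dy":0,"dz":0,"jaw":0.045},{"ax":0,"ay":0,"az":0.158,"dx":0,"dy":0,"dz":0,"jaw":0.045},{"ax":0,"ay":0,"az":0,"dx":0,"dy":0,"dz":0,"jaw":0.045}]'
python3 - <<'E'
from h import *
s,im,i=snap('wrist','w9')
for o in spindles(im,i,s,.012,(60,0,460,235)):print(*o)
need(.5572,-.2706,.0215,103.8)
E
```

```text
t: 26.85
eef_pos: [0.5535, 0.0447, 0.1495]
tcp_rot: [[-0.999, 0.052, -0.004], [0.052, 0.999, -0.0], [0.004, -0.0, -1.0]]
force: [-0.1, 0.6, 0.5]
opening: 0.0301
gripper_force: 0.0
t: 27.48
eef_pos: [0.5556, -0.2199, 0.1597]
tcp_rot: [[-0.999, 0.052, -0.0], [0.052, 0.999, 0.0], [0.0, 0.0, -1.0]]
force: [1.3, -0.0, 0.3]
opening: 0.0452
gripper_force: 0.0
t: 28.1
eef_pos: [0.556, -0.2708, 0.1595]
tcp_rot: [[-0.767, 0.642, -0.001], [0.642, 0.767, 0.0], [0.001, -0.0, -1.0]]
force: [0.4, 0.3, -0.4]
opening: 0.0448
gripper_force: 0.0
t: 28.72
eef_pos: [0.5561, -0.2707, 0.1596]
tcp_rot: [[-0.24, 0.971, -0.001], [0.971, 0.24, 0.0], [0.0, -0.001, -1.0]]
force: [0.1, 0.1, 0.6]
opening: 0.045
gripper_force: 0.0
[315.4 177.4] [ 0.6161 -0.2491] [18.8 41.2] 100.0
[289.6 186. ] [ 0.5924 -0.2644] [17.  41.9] 105.1
t 28.8 pos [ 0.5561 -0.2707  0.1596] yaw 104.03 tilt [ 0.0003 -0.0004] open 0.0449 F [-0.3 -1.1 -0.1]
az 0.0039 dx -0.0002 dy 0.0011 dz 0.1381
```

Spindle1 has been knocked to (0.592, −0.264), only 10 mm from spindle0, so there's no room for a finger between them. Its −y end sticks out, so I'll grip that end, drag it clear sideways, and regrasp.

```bash

python3 -m pendant '[{"ax":0,"ay":0,"az":-0.017,"dx":-0.0295,"dy":0.0184,"dz":0,"jaw":0.03},{"ax":0,"ay":0,"az":0,"dx":-0.029,"dy":0.0184,"dz":0,"jaw":0.03},{"ax":0,"ay":0,"az":0,"dx":0,"dy":0,"dz":0.05,"jaw":0.03},{"ax":0,"ay":0,"az":0,"dx":0,"dy":0,"dz":0.05,"jaw":0.03},{"ax":0,"ay":0,"az":0,"dx":0,"dy":0,"dz":0.037,"jaw":0.03}]'
python3 -m pendant '[{"ax":0,"ay":0,"az":0,"dx":0,"dy":0,"dz":0,"jaw":0.03},{"ax":0,"ay":0,"az":0,"dx":0,"dy":0,"dz":0,"jaw":0.005},{"ax":0,"ay":0,"az":0,"dx":0,"dy":0,"dz":0,"jaw":0.005},{"ax":0,"ay":0,"az":0,"dx":0,"dy":0,"dz":0,"jaw":0.005},{"ax":0,"ay":0,"az":0,"dx":0,"dy":0,"dz":0,"jaw":0.005}]'
```

```text
t: 29.4
eef_pos: [0.6056, -0.3179, 0.0203]
tcp_rot: [[-0.259, 0.966, -0.002], [0.966, 0.259, 0.001], [0.002, -0.002, -1.0]]
force: [0.1, -0.5, 0.4]
opening: 0.0297
gripper_force: 0.0
t: 30.02
eef_pos: [0.6063, -0.3183, 0.0231]
tcp_rot: [[-0.256, 0.967, 0.0], [0.967, 0.256, -0.0], [-0.0, 0.0, -1.0]]
force: [0.4, -0.3, 0.3]
opening: 0.0092
gripper_force: 30.0
```

```bash

python3 -m pendant '[{"ax":0,"ay":0,"az":0,"dx":0,"dy":-0.006,"dz":0,"jaw":0.005},{"ax":0,"ay":0,"az":0,"dx":0,"dy":-0.01,"dz":0,"jaw":0.005},{"ax":0,"ay":0,"az":0,"dx":0,"dy":-0.01,"dz":0,"jaw":0.005},{"ax":0,"ay":0,"az":0,"dx":0,"dy":-0.01,"dz":0,"jaw":0.005},{"ax":0,"ay":0,"az":0,"dx":0,"dy":-0.004,"dz":0,"jaw":0.005}]'
python3 -m pendant '[{"ax":0,"ay":0,"az":0,"dx":0,"dy":0,"dz":0,"jaw":0.03},{"ax":0,"ay":0,"az":0,"dx":0,"dy":0,"dz":0,"jaw":0.03},{"ax":0,"ay":0,"az":0,"dx":0,"dy":0,"dz":-0.04,"jaw":0.03},{"ax":0,"ay":0,"az":0,"dx":0,"dy":0,"dz":-0.05,"jaw":0.03},{"ax":0,"ay":0,"az":0,"dx":0.03,"dy":0,"dz":-0.045,"jaw":0.045}]'
python3 -m pendant '[{"ax":0,"ay":0,"az":0,"dx":0.03,"dy":0,"dz":0,"jaw":0.045},{"ax":0,"ay":0,"az":0,"dx":0,"dy":0,"dz":0,"jaw":0.045},{"ax":0,"ay":0,"az":0,"dx":0,"dy":0,"dz":0,"jaw":0.045},{"ax":0,"ay":0,"az":0,"dx":0,"dy":0,"dz":0,"jaw":0.045},{"ax":0,"ay":0,"az":0,"dx":0,"dy":0,"dz":0,"jaw":0.045}]'
python3 - <<'E'
from h import *
s,im,i=snap('wrist','w10')
for o in spindles(im,i,s,.012,(60,0,460,235)):print(*o)
need(.5572,-.2706,.0215,103.8)
E
```

```text
t: 30.65
eef_pos: [0.5669, -0.3288, 0.0231]
tcp_rot: [[-0.255, 0.967, 0.0], [0.967, 0.255, -0.0], [-0.0, 0.0, -1.0]]
force: [2.0, 0.8, 0.2]
opening: 0.0093
gripper_force: 30.0
t: 31.28
eef_pos: [0.56, -0.3001, 0.1593]
tcp_rot: [[-0.254, 0.967, 0.0], [0.967, 0.254, -0.0], [-0.001, 0.0, -1.0]]
force: [0.5, 0.1, -0.1]
opening: 0.0364
gripper_force: 0.0
t: 31.9
eef_pos: [0.5523, -0.271, 0.1574]
tcp_rot: [[-0.255, 0.967, -0.001], [0.967, 0.255, 0.0], [0.0, -0.0, -1.0]]
force: [0.1, 0.2, 0.1]
opening: 0.045
gripper_force: 0.0
[319.4 179.3] [ 0.6161 -0.2491] [18.9 41.2] 101.0
[255.6 188.2] [ 0.5534 -0.2751] [16.2 41.4] 104.4
t 31.9 pos [ 0.5523 -0.2709  0.1575] yaw 104.77 tilt [ 0.0004 -0.0004] open 0.0451 F [ 0.   0.5 -0.3]
az 0.017 dx -0.0009 dy 0.0049 dz 0.136
```

```bash

python3 -m pendant '[{"ax":0,"ay":0,"az":0.005,"dx":-0.003,"dy":0.0002,"dz":0.05,"jaw":0.045},{"ax":0,"ay":0,"az":0,"dx":0,"dy":0,"dz":0.05,"jaw":0.045},{"ax":0,"ay":0,"az":0,"dx":0,"dy":0,"dz":0.026,"jaw":0.045},{"ax":0,"ay":0,"az":0,"dx":0,"dy":0,"dz":0.0095,"jaw":0.045},{"ax":0,"ay":0,"az":0,"dx":0,"dy":0,"dz":0,"jaw":0.045}]'
python3 -m pendant '[{"ax":0,"ay":0,"az":0,"dx":0,"dy":0,"dz":0,"jaw":0.01},{"ax":0,"ay":0,"az":0,"dx":0,"dy":0,"dz":0,"jaw":0.01},{"ax":0,"ay":0,"az":0,"dx":0,"dy":0,"dz":0,"jaw":0.01},{"ax":0,"ay":0,"az":0,"dx":0,"dy":0,"dz":0,"jaw":0.01},{"ax":0,"ay":0,"az":0,"dx":0,"dy":0,"dz":0,"jaw":0.01}]'
python3 -m pendant '[{"ax":0,"ay":0,"az":0,"dx":0,"dy":0,"dz":-0.03,"jaw":0.01},{"ax":0,"ay":0,"az":0,"dx":0,"dy":0,"dz":-0.05,"jaw":0.01},{"ax":0,"ay":0,"az":0,"dx":0,"dy":0,"dz":-0.05,"jaw":0.01},{"ax":0,"ay":0,"az":-0.158,"dx":0,"dy":0,"dz":0,"jaw":0.01},{"ax":0,"ay":0,"az":-0.158,"dx":0,"dy":0,"dz":0,"jaw":0.01}]'
python3 -m pendant '[{"ax":0,"ay":0,"az":-0.158,"dx":0,"dy":0,"dz":0,"jaw":0.01},{"ax":0,"ay":0,"az":-0.158,"dx":0,"dy":0,"dz":0,"jaw":0.01},{"ax":0,"ay":0,"az":-0.158,"dx":0,"dy":0,"dz":0,"jaw":0.01},{"ax":0,"ay":0,"az":-0.158,"dx":0,"dy":0,"dz":0,"jaw":0.01},{"ax":0,"ay":0,"az":-0.158,"dx":0,"dy":0,"dz":0,"jaw":0.01}]'
python3 -c "
from h import *
need(.556,.0908,.15,177.05)"
```

```text
t: 32.58
eef_pos: [0.5534, -0.2735, 0.0226]
tcp_rot: [[-0.251, 0.968, 0.0], [0.968, 0.251, -0.0], [-0.0, 0.0, -1.0]]
force: [-0.0, 0.0, 0.5]
opening: 0.045
gripper_force: 0.0
t: 33.2
eef_pos: [0.5535, -0.2734, 0.0229]
tcp_rot: [[-0.251, 0.968, 0.0], [0.968, 0.251, -0.0], [-0.0, 0.0, -1.0]]
force: [-2.0, 0.6, 5.2]
opening: 0.0158
gripper_force: 30.0
t: 33.83
eef_pos: [0.5533, -0.2733, 0.1527]
tcp_rot: [[-0.543, 0.84, 0.0], [0.84, 0.543, -0.0], [-0.0, 0.0, -1.0]]
force: [-0.7, -0.3, -1.4]
opening: 0.0157
gripper_force: 30.0
t: 34.45
eef_pos: [0.5531, -0.2733, 0.152]
tcp_rot: [[-0.979, 0.205, -0.001], [0.205, 0.979, 0.0], [0.001, 0.0, -1.0]]
force: [0.4, 0.8, -1.6]
opening: 0.0154
gripper_force: 30.0
t 34.5 pos [ 0.5531 -0.2733  0.152 ] yaw 168.18 tilt [0.0006 0.0002] open 0.0154 F [ 0.4  0.8 -1.6]
az -0.1548 dx 0.0159 dy 0.3637 dz 0.002
```

```bash

python3 -m pendant '[{"ax":0,"ay":0,"az":-0.1548,"dx":0,"dy":0,"dz":0,"jaw":0.01},{"ax":0,"ay":0,"az":0,"dx":0.0023,"dy":0.052,"dz":0,"jaw":0.01},{"ax":0,"ay":0,"az":0,"dx":0.0023,"dy":0.052,"dz":0,"jaw":0.01},{"ax":0,"ay":0,"az":0,"dx":0.0023,"dy":0.052,"dz":0,"jaw":0.01},{"ax":0,"ay":0,"az":0,"dx":0.0023,"dy":0.052,"dz":0,"jaw":0.01}]'
python3 -m pendant '[{"ax":0,"ay":0,"az":0,"dx":0.0023,"dy":0.052,"dz":0,"jaw":0.01},{"ax":0,"ay":0,"az":0,"dx":0.0023,"dy":0.052,"dz":0,"jaw":0.01},{"ax":0,"ay":0,"az":0,"dx":0.0021,"dy":0.0517,"dz":0,"jaw":0.01},{"ax":0,"ay":0,"az":0,"dx":0,"dy":0,"dz":0.03,"jaw":0.01},{"ax":0,"ay":0,"az":0,"dx":0,"dy":0,"dz":0.03,"jaw":0.01}]'
python3 -m pendant '[{"ax":0,"ay":0,"az":0,"dx":0,"dy":0,"dz":0,"jaw":0.01},{"ax":0,"ay":0,"az":0,"dx":0,"dy":0,"dz":0,"jaw":0.01},{"ax":0,"ay":0,"az":0,"dx":0,"dy":0,"dz":0,"jaw":0.01},{"ax":0,"ay":0,"az":0,"dx":0,"dy":0,"dz":0,"jaw":0.01},{"ax":0,"ay":0,"az":0,"dx":0,"dy":0,"dz":0,"jaw":0.01}]'
cat >> h.py <<'E'
def held(im,i,s,off=.0145):
    # front end of the held square, tool frame
    g=im[150:240,246:266].astype(float).mean(1); b=(g[:,0]-g[:,2])
    row=150+np.argmax(np.diff(cv2.GaussianBlur(b.reshape(-1,1),(1,5),1).ravel()))+.5
    p=ray(i,s,[(256,row)],s['eef_pos'][2]-off+.008)[0];print('row',row,'square front end tool',(np.array(s['tcp_rot']).T@(p-s['eef_pos'])).round(4))
E
python3 - <<'E'
from h import *
s,im,i=snap('wrist','w11');held(im,i,s)
need(.556,.0908,.05,177.05)
E
```

```text
t: 35.08
eef_pos: [0.5556, -0.0635, 0.1522]
tcp_rot: [[-0.998, 0.057, -0.0], [0.057, 0.998, 0.0], [0.0, 0.0, -1.0]]
force: [0.5, -0.4, -0.3]
opening: 0.0156
gripper_force: 30.0
t: 35.7
eef_pos: [0.5578, 0.0914, 0.0915]
tcp_rot: [[-0.998, 0.055, 0.0], [0.055, 0.998, 0.0], [-0.0, 0.0, -1.0]]
force: [0.1, -0.2, -1.3]
opening: 0.0155
gripper_force: 30.0
t: 36.33
eef_pos: [0.5581, 0.0906, 0.0928]
tcp_rot: [[-0.998, 0.057, 0.001], [0.057, 0.998, 0.0], [-0.001, 0.0, -1.0]]
force: [-0.4, 1.2, -0.9]
opening: 0.016
gripper_force: 30.0
row 202.5 square front end tool [ 0.02   -0.0001  0.0065]
t 36.4 pos [0.5581 0.0906 0.0927] yaw 176.75 tilt [-0.0003  0.0001] open 0.0158 F [-0.1  0.8 -1.1]
az -0.0053 dx 0.0021 dy 0.0001 dz 0.0427
```

```bash

python3 -m pendant '[{"ax":0,"ay":0,"az":-0.0053,"dx":0.0025,"dy":0.0002,"dz":0.008,"jaw":0.01},{"ax":0,"ay":0,"az":0,"dx":0,"dy":0,"dz":0.01,"jaw":0.01},{"ax":0,"ay":0,"az":0,"dx":0,"dy":0,"dz":0.004,"jaw":0.01},{"ax":0,"ay":0,"az":0,"dx":0,"dy":0,"dz":0.004,"jaw":0.01},{"ax":0,"ay":0,"az":0,"dx":0,"dy":0,"dz":0.003,"jaw":0.01}]'
python3 -m pendant '[{"ax":0,"ay":0,"az":0,"dx":0,"dy":0,"dz":0.003,"jaw":0.01},{"ax":0,"ay":0,"az":0,"dx":0,"dy":0,"dz":0.003,"jaw":0.01},{"ax":0,"ay":0,"az":0,"dx":0,"dy":0,"dz":0.003,"jaw":0.01},{"ax":0,"ay":0,"az":0,"dx":0,"dy":0,"dz":0.003,"jaw":0.01},{"ax":0,"ay":0,"az":0,"dx":0,"dy":0,"dz":0.002,"jaw":0.01}]'
python3 -m pendant '[{"ax":0,"ay":0,"az":0,"dx":0,"dy":0,"dz":0.001,"jaw":0.01},{"ax":0,"ay":0,"az":0,"dx":0,"dy":0,"dz":0.0,"jaw":0.01},{"ax":0,"ay":0,"az":0,"dx":0,"dy":0,"dz":0.0,"jaw":0.01},{"ax":0,"ay":0,"az":0,"dx":0,"dy":0,"dz":0.0,"jaw":0.01},{"ax":0,"ay":0,"az":0,"dx":0,"dy":0,"dz":0.0,"jaw":0.01}]'
```

```text
t: 37.0
eef_pos: [0.5556, 0.0911, 0.0633]
tcp_rot: [[-0.999, 0.051, 0.0], [0.051, 0.999, 0.0], [-0.0, 0.0, -1.0]]
force: [0.1, -0.2, 5.3]
opening: 0.0157
gripper_force: 30.0
t: 37.62
eef_pos: [0.5562, 0.0911, 0.0504]
tcp_rot: [[-0.999, 0.051, 0.002], [0.051, 0.999, 0.0], [-0.002, 0.0, -1.0]]
force: [-7.1, -0.2, 26.4]
opening: 0.0159
gripper_force: 30.0
t: 38.25
eef_pos: [0.5562, 0.0911, 0.0505]
tcp_rot: [[-0.999, 0.051, 0.002], [0.051, 0.999, 0.0], [-0.002, 0.0, -1.0]]
force: [-8.0, -0.7, 24.1]
opening: 0.0154
gripper_force: 30.0
```

```bash

python3 -m pendant '[{"ax":0,"ay":0,"az":0,"dx":0,"dy":0,"dz":-0.002,"jaw":0.03},{"ax":0,"ay":0,"az":0,"dx":0,"dy":0,"dz":0,"jaw":0.03},{"ax":0,"ay":0,"az":0,"dx":0,"dy":0,"dz":0,"jaw":0.03},{"ax":0,"ay":0,"az":0,"dx":0,"dy":0,"dz":-0.05,"jaw":0.03},{"ax":0,"ay":0,"az":0,"dx":0,"dy":0,"dz":-0.06,"jaw":0.03}]'
python3 -m pendant '[{"ax":0,"ay":0,"az":0,"dx":-0.003,"dy":-0.056,"dz":-0.02,"jaw":0.045},{"ax":0,"ay":0,"az":0,"dx":-0.003,"dy":-0.056,"dz":0,"jaw":0.045},{"ax":0,"ay":0,"az":0,"dx":-0.003,"dy":-0.056,"dz":0,"jaw":0.045},{"ax":0,"ay":0,"az":0,"dx":-0.003,"dy":-0.056,"dz":0,"jaw":0.045},{"ax":0,"ay":0,"az":0,"dx":-0.0325,"dy":-0.056,"dz":0,"jaw":0.045}]'
python3 -m pendant '[{"ax":0,"ay":0,"az":0,"dx":-0.0325,"dy":-0.056,"dz":0,"jaw":0.045},{"ax":0,"ay":0,"az":0.167,"dx":0,"dy":0,"dz":0,"jaw":0.045},{"ax":0,"ay":0,"az":0.167,"dx":0,"dy":0,"dz":0,"jaw":0.045},{"ax":0,"ay":0,"az":0.167,"dx":0,"dy":0,"dz":0,"jaw":0.045},{"ax":0,"ay":0,"az":0.167,"dx":0,"dy":0,"dz":0,"jaw":0.045}]'
python3 -m pendant '[{"ax":0,"ay":0,"az":0.167,"dx":0,"dy":0,"dz":0,"jaw":0.045},{"ax":0,"ay":0,"az":0.167,"dx":0,"dy":0,"dz":0,"jaw":0.045},{"ax":0,"ay":0,"az":0.167,"dx":0,"dy":0,"dz":0,"jaw":0.045},{"ax":0,"ay":0,"az":0.167,"dx":0,"dy":0,"dz":0,"jaw":0.045},{"ax":0,"ay":0,"az":0,"dx":0,"dy":0,"dz":0,"jaw":0.045}]'
python3 - <<'E'
from h import *
s,im,i=snap('wrist','w12')
for o in spindles(im,i,s,.012,(60,0,460,235)):print(*o)
need(.6155,-.2476,.0215,100.4)
E
```

```text
t: 38.88
eef_pos: [0.5548, 0.0909, 0.1606]
tcp_rot: [[-0.999, 0.051, -0.003], [0.051, 0.999, -0.0], [0.003, -0.0, -1.0]]
force: [-0.1, 0.6, 1.3]
opening: 0.0299
gripper_force: 0.0
t: 39.5
eef_pos: [0.5841, -0.1908, 0.1807]
tcp_rot: [[-0.999, 0.052, -0.0], [0.052, 0.999, 0.0], [0.0, 0.0, -1.0]]
force: [1.3, 1.7, 0.2]
opening: 0.045
gripper_force: 0.0
t: 40.12
eef_pos: [0.613, -0.2445, 0.1799]
tcp_rot: [[-0.749, 0.663, -0.001], [0.663, 0.749, 0.0], [0.001, -0.0, -1.0]]
force: [-0.8, 0.1, -0.2]
opening: 0.0449
gripper_force: 0.0
t: 40.75
eef_pos: [0.613, -0.2445, 0.18]
tcp_rot: [[-0.183, 0.983, -0.001], [0.983, 0.183, 0.0], [0.0, -0.0, -1.0]]
force: [0.1, 0.4, -0.3]
opening: 0.045
gripper_force: 0.0
[257.5 184.2] [ 0.6161 -0.2489] [17.3 39.6] 100.5
t 40.8 pos [ 0.6131 -0.2445  0.1801] yaw 100.72 tilt [ 0.0003 -0.0004] open 0.045 F [0.5 0.5 0.3]
az 0.0056 dx -0.0035 dy 0.0018 dz 0.1586
```

```bash

python3 -m pendant '[{"ax":0,"ay":0,"az":0.0056,"dx":-0.0035,"dy":0.0023,"dz":0.04,"jaw":0.045},{"ax":0,"ay":0,"az":0,"dx":0,"dy":0,"dz":0.05,"jaw":0.045},{"ax":0,"ay":0,"az":0,"dx":0,"dy":0,"dz":0.04,"jaw":0.045},{"ax":0,"ay":0,"az":0,"dx":0,"dy":0,"dz":0.02,"jaw":0.045},{"ax":0,"ay":0,"az":0,"dx":0,"dy":0,"dz":0.008,"jaw":0.045}]'
python3 -m pendant '[{"ax":0,"ay":0,"az":0,"dx":0,"dy":0,"dz":0,"jaw":0.045},{"ax":0,"ay":0,"az":0,"dx":0,"dy":0,"dz":0,"jaw":0.01},{"ax":0,"ay":0,"az":0,"dx":0,"dy":0,"dz":0,"jaw":0.01},{"ax":0,"ay":0,"az":0,"dx":0,"dy":0,"dz":0,"jaw":0.01},{"ax":0,"ay":0,"az":0,"dx":0,"dy":0,"dz":0,"jaw":0.01}]'
python3 -m pendant '[{"ax":0,"ay":0,"az":0,"dx":0,"dy":0,"dz":0,"jaw":0.01},{"ax":0,"ay":0,"az":0,"dx":0,"dy":0,"dz":-0.03,"jaw":0.01},{"ax":0,"ay":0,"az":0,"dx":0,"dy":0,"dz":-0.05,"jaw":0.01},{"ax":0,"ay":0,"az":0,"dx":0,"dy":0,"dz":-0.06,"jaw":0.01},{"ax":0,"ay":0,"az":-0.167,"dx":0,"dy":0,"dz":0,"jaw":0.01}]'
python3 -m pendant '[{"ax":0,"ay":0,"az":-0.167,"dx":0,"dy":0,"dz":0,"jaw":0.01},{"ax":0,"ay":0,"az":-0.167,"dx":0,"dy":0,"dz":0,"jaw":0.01},{"ax":0,"ay":0,"az":-0.167,"dx":0,"dy":0,"dz":0,"jaw":0.01},{"ax":0,"ay":0,"az":-0.167,"dx":0,"dy":0,"dz":0,"jaw":0.01},{"ax":0,"ay":0,"az":-0.167,"dx":0,"dy":0,"dz":0,"jaw":0.01}]'
python3 -c "
from h import *
need(.558,.1367,.15,177.05)"
```

```text
t: 41.42
eef_pos: [0.616, -0.2475, 0.022]
tcp_rot: [[-0.178, 0.984, -0.0], [0.984, 0.178, 0.0], [0.0, -0.0, -1.0]]
force: [0.2, -0.6, 0.1]
opening: 0.0448
gripper_force: 0.0
t: 42.05
eef_pos: [0.6162, -0.2476, 0.0228]
tcp_rot: [[-0.177, 0.984, 0.0], [0.984, 0.177, -0.0], [-0.0, 0.0, -1.0]]
force: [-1.3, 0.6, 2.7]
opening: 0.0155
gripper_force: 30.0
t: 42.68
eef_pos: [0.6176, -0.2482, 0.1678]
tcp_rot: [[-0.341, 0.94, 0.007], [0.94, 0.341, -0.003], [-0.006, 0.006, -1.0]]
force: [-0.2, 0.1, -1.7]
opening: 0.0157
gripper_force: 30.0
t: 43.3
eef_pos: [0.6158, -0.2475, 0.1619]
tcp_rot: [[-0.927, 0.376, -0.001], [0.376, 0.927, 0.0], [0.001, 0.0, -1.0]]
force: [-0.2, 0.8, -0.9]
opening: 0.0158
gripper_force: 30.0
t 43.3 pos [ 0.6158 -0.2475  0.1619] yaw 157.91 tilt [0.0008 0.    ] open 0.0158 F [-0.2  0.8 -0.9]
az -0.334 dx 0.0775 dy 0.3807 dz 0.0119
```

```bash

python3 -m pendant '[{"ax":0,"ay":0,"az":-0.167,"dx":0,"dy":0,"dz":0,"jaw":0.01},{"ax":0,"ay":0,"az":-0.167,"dx":0,"dy":0,"dz":0,"jaw":0.01},{"ax":0,"ay":0,"az":0,"dx":0.036,"dy":0.05,"dz":0,"jaw":0.01},{"ax":0,"ay":0,"az":0,"dx":0.036,"dy":0.05,"dz":0,"jaw":0.01},{"ax":0,"ay":0,"az":0,"dx":0.0011,"dy":0.056,"dz":0,"jaw":0.01}]'
python3 -m pendant '[{"ax":0,"ay":0,"az":0,"dx":0.0011,"dy":0.056,"dz":0,"jaw":0.01},{"ax":0,"ay":0,"az":0,"dx":0.0011,"dy":0.056,"dz":0,"jaw":0.01},{"ax":0,"ay":0,"az":0,"dx":0.0011,"dy":0.056,"dz":0,"jaw":0.01},{"ax":0,"ay":0,"az":0,"dx":0.0011,"dy":0.0565,"dz":0,"jaw":0.01},{"ax":0,"ay":0,"az":0,"dx":0,"dy":0,"dz":0.03,"jaw":0.01}]'
python3 -m pendant '[{"ax":0,"ay":0,"az":0,"dx":0,"dy":0,"dz":0.04,"jaw":0.01},{"ax":0,"ay":0,"az":0,"dx":0,"dy":0,"dz":0,"jaw":0.01},{"ax":0,"ay":0,"az":0,"dx":0,"dy":0,"dz":0,"jaw":0.01},{"ax":0,"ay":0,"az":0,"dx":0,"dy":0,"dz":0,"jaw":0.01},{"ax":0,"ay":0,"az":0,"dx":0,"dy":0,"dz":0,"jaw":0.01}]'
python3 - <<'E'
from h import *
s,im,i=snap('wrist','w13');held(im,i,s)
need(.5577,.1367,.05,177.05)
E
```

```text
t: 43.92
eef_pos: [0.55, -0.0865, 0.1623]
tcp_rot: [[-0.998, 0.058, -0.001], [0.058, 0.998, 0.0], [0.001, 0.0, -1.0]]
force: [0.9, -0.7, -1.3]
opening: 0.0152
gripper_force: 30.0
t: 44.55
eef_pos: [0.5609, 0.1404, 0.1335]
tcp_rot: [[-0.999, 0.053, 0.004], [0.053, 0.999, 0.001], [-0.004, 0.001, -1.0]]
force: [0.4, -0.4, -1.4]
opening: 0.0159
gripper_force: 30.0
t: 45.18
eef_pos: [0.5608, 0.1368, 0.0935]
tcp_rot: [[-0.998, 0.057, 0.002], [0.057, 0.998, 0.0], [-0.002, 0.0, -1.0]]
force: [1.2, 0.5, -1.0]
opening: 0.0153
gripper_force: 30.0
row 202.5 square front end tool [ 0.02   -0.0001  0.0065]
t 45.2 pos [0.5606 0.1368 0.0932] yaw 176.72 tilt [-0.0012  0.0003] open 0.0158 F [-0.5 -0.2 -2.3]
az -0.0057 dx 0.0029 dy -0.0002 dz 0.0432
```

```bash

python3 -m pendant '[{"ax":0,"ay":0,"az":-0.0057,"dx":0.0028,"dy":-0.0002,"dz":0.009,"jaw":0.01},{"ax":0,"ay":0,"az":0,"dx":0,"dy":0,"dz":0.01,"jaw":0.01},{"ax":0,"ay":0,"az":0,"dx":0,"dy":0,"dz":0.004,"jaw":0.01},{"ax":0,"ay":0,"az":0,"dx":0,"dy":0,"dz":0.004,"jaw":0.01},{"ax":0,"ay":0,"az":0,"dx":0,"dy":0,"dz":0.003,"jaw":0.01}]'
python3 -m pendant '[{"ax":0,"ay":0,"az":0,"dx":0,"dy":0,"dz":0.003,"jaw":0.01},{"ax":0,"ay":0,"az":0,"dx":0,"dy":0,"dz":0.003,"jaw":0.01},{"ax":0,"ay":0,"az":0,"dx":0,"dy":0,"dz":0.003,"jaw":0.01},{"ax":0,"ay":0,"az":0,"dx":0,"dy":0,"dz":0.003,"jaw":0.01},{"ax":0,"ay":0,"az":0,"dx":0,"dy":0,"dz":0.002,"jaw":0.01}]'
python3 -m pendant '[{"ax":0,"ay":0,"az":0,"dx":0,"dy":0,"dz":0.001,"jaw":0.01},{"ax":0,"ay":0,"az":0,"dx":0,"dy":0,"dz":0.0,"jaw":0.01},{"ax":0,"ay":0,"az":0,"dx":0,"dy":0,"dz":0.0,"jaw":0.01},{"ax":0,"ay":0,"az":0,"dx":0,"dy":0,"dz":0.0,"jaw":0.01},{"ax":0,"ay":0,"az":0,"dx":0,"dy":0,"dz":0.0,"jaw":0.01}]'
```

```text
t: 45.85
eef_pos: [0.5578, 0.137, 0.0627]
tcp_rot: [[-0.999, 0.051, 0.001], [0.051, 0.999, 0.0], [-0.001, 0.0, -1.0]]
force: [-4.4, 0.4, 14.9]
opening: 0.0158
gripper_force: 30.0
t: 46.48
eef_pos: [0.5585, 0.137, 0.0503]
tcp_rot: [[-0.999, 0.051, 0.003], [0.051, 0.999, 0.001], [-0.003, 0.001, -1.0]]
force: [-9.5, 1.0, 34.4]
opening: 0.0158
gripper_force: 30.0
t: 47.1
eef_pos: [0.5585, 0.137, 0.0503]
tcp_rot: [[-0.999, 0.051, 0.003], [0.051, 0.999, 0.001], [-0.003, 0.001, -1.0]]
force: [-9.9, 0.2, 30.1]
opening: 0.0153
gripper_force: 30.0
```

All four pushes ended at the seated height. I'm releasing now, backing off to check, and triangulating the red grip from the first pictures.

```bash

python3 -m pendant '[{"ax":0,"ay":0,"az":0,"dx":0,"dy":0,"dz":-0.002,"jaw":0.03},{"ax":0,"ay":0,"az":0,"dx":0,"dy":0,"dz":0,"jaw":0.03},{"ax":0,"ay":0,"az":0,"dx":0,"dy":0,"dz":0,"jaw":0.03},{"ax":0,"ay":0,"az":0,"dx":0,"dy":0,"dz":-0.04,"jaw":0.03},{"ax":0,"ay":0,"az":0,"dx":0,"dy":0,"dz":-0.06,"jaw":0.03}]'
python3 -m pendant '[{"ax":0,"ay":0,"az":0,"dx":0.02,"dy":-0.035,"dz":-0.03,"jaw":0.03},{"ax":0,"ay":0,"az":0,"dx":0.02,"dy":-0.035,"dz":-0.03,"jaw":0.03},{"ax":0,"ay":0,"az":0,"dx":0,"dy":0,"dz":-0.03,"jaw":0.03},{"ax":0,"ay":0,"az":0,"dx":0,"dy":0,"dz":0,"jaw":0.05},{"ax":0,"ay":0,"az":0,"dx":0,"dy":0,"dz":0,"jaw":0.05}]'
python3 - <<'E'
from h import *
s,im,i=snap('wrist','w14')
cv2.imwrite('pics/w14c.png',cv2.resize(im[90:270,130:400],None,fx=2.9,fy=2.9,interpolation=cv2.INTER_CUBIC)[:,:,::-1])
need(.66,.06,.3,87.05)
L=[]
for nm in ('top0','scene0'):
    I=r.camera_info(nm[:-1]);m=cv2.imread(f'pics/{nm}.png')[:,:,::-1];h=cv2.cvtColor(np.ascontiguousarray(m),cv2.COLOR_RGB2HSV)
    k=cv2.inRange(h,(0,150,90),(6,255,255))|cv2.inRange(h,(174,150,90),(180,255,255))
    n,l,st,c=cv2.connectedComponentsWithStats(k)
    for j in range(1,n):
        if st[j,4]>40:print(nm,st[j],c[j].round(1))
    b=[j for j in range(1,n) if st[j,4]>40 and ((180<c[j][0]<250 and 90<c[j][1]<140))];b=max(b,key=lambda j:st[j,4])
    p=c[b];o=pose(I,s)[:3,3];q=ray(I,s,[p],.2)[0];d=(q-o)/np.linalg.norm(q-o);L.append((o,d))
A=sum(np.eye(3)-np.outer(d,d) for o,d in L);bb=sum((np.eye(3)-np.outer(d,d))@o for o,d in L);P=np.linalg.solve(A,bb);print('grip',P.round(4),[np.linalg.norm(np.cross(P-o,d)).round(4) for o,d in L])
a=np.radians(-2.95);C=np.array([[np.cos(a),-np.sin(a)],[np.sin(a),np.cos(a)]]);print('carrier',C.T@(P[:2]-[.5541,.0678]))
E
```

```text
t: 47.72
eef_pos: [0.5566, 0.1365, 0.1488]
tcp_rot: [[-0.999, 0.051, -0.004], [0.051, 0.999, -0.001], [0.004, -0.001, -1.0]]
force: [2.1, 0.1, -0.3]
opening: 0.0301
gripper_force: 0.0
t: 48.35
eef_pos: [0.5137, 0.069, 0.2383]
tcp_rot: [[-0.999, 0.051, -0.001], [0.051, 0.999, -0.0], [0.001, -0.0, -1.0]]
force: [-0.8, 0.0, -0.8]
opening: 0.0468
gripper_force: 0.0
t 48.4 pos [0.5136 0.0691 0.238 ] yaw 177.08 tilt [ 0.0021 -0.0003] open 0.0485 F [-0.9 -0.3 -0.1]
az 1.5714 dx -0.0015 dy 0.1466 dz -0.062
top0 [204 103  28  13 252] [217.  109.3]
scene0 [194 123  23  20 204] [205.7 131.8]
scene0 [  0 339  10  13  81] [  3.3 345.2]
grip [0.6742 0.047  0.2278] [np.float64(0.0009), np.float64(0.0009)]
carrier [ 0.12100792 -0.01456706]
```

View pics/w14c.png

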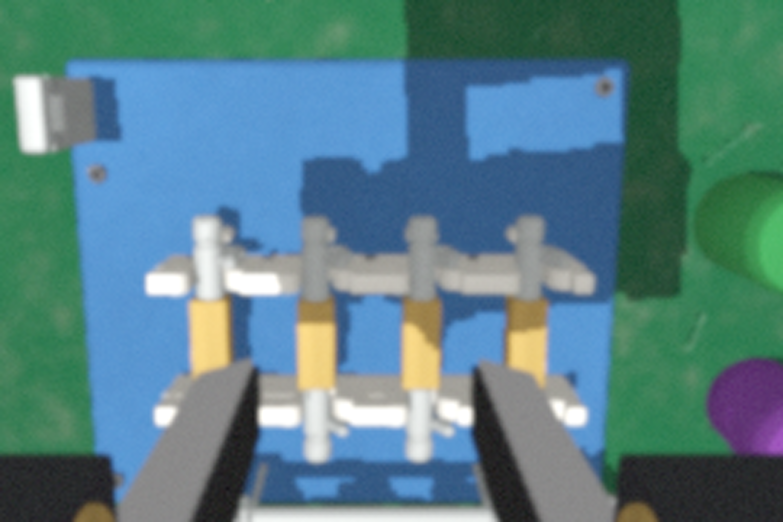

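```bash

python3 -m pendant '[{"ax":0,"ay":0,"az":0,"dx":0,"dy":0,"dz":-0.045,"jaw":0.06},{"ax":0,"ay":0,"az":0,"dx":0,"dy":0,"dz":-0.04,"jaw":0.06},{"ax":0,"ay":0,"az":0.1746,"dx":0,"dy":0,"dz":0,"jaw":0.06},{"ax":0,"ay":0,"az":0.1746,"dx":0,"dy":0,"dz":0,"jaw":0.06},{"ax":0,"ay":0,"az":0.1746,"dx":0,"dy":0,"dz":0,"jaw":0.06}]'
python3 -m pendant '[{"ax":0,"ay":0,"az":0.1746,"dx":0,"dy":0,"dz":0,"jaw":0.06},{"ax":0,"ay":0,"az":0.1746,"dx":0,"dy":0,"dz":0,"jaw":0.06},{"ax":0,"ay":0,"az":0.1746,"dx":0,"dy":0,"dz":0,"jaw":0.06},{"ax":0,"ay":0,"az":0.1746,"dx":0,"dy":0,"dz":0,"jaw":0.06},{"ax":0,"ay":0,"az":0.1746,"dx":0,"dy":0,"dz":0,"jaw":0.06}]'
python3 -m pendant '[{"ax":0,"ay":0,"az":0.1746,"dx":0,"dy":0,"dz":0,"jaw":0.06},{"ax":0,"ay":0,"az":0,"dx":-0.0045,"dy":0.054,"dz":0,"jaw":0.06},{"ax":0,"ay":0,"az":0,"dx":-0.0045,"dy":0.054,"dz":0,"jaw":0.06},{"ax":0,"ay":0,"az":0,"dx":-0.0045,"dy":0.054,"dz":0,"jaw":0.06},{"ax":0,"ay":0,"az":0,"dx":0,"dy":0,"dz":0,"jaw":0.06}]'
python3 - <<'E'
from h import *
s,im,i=snap('wrist','w15')
need(.6752,.047,.224,87.05)
print(proj(i,s,[.6752,.047,.224]))
h=cv2.cvtColor(im,cv2.COLOR_RGB2HSV);k=cv2.inRange(h,(0,150,70),(6,255,255))|cv2.inRange(h,(174,150,70),(180,255,255))
n,l,st,c=cv2.connectedComponentsWithStats(k)
for j in range(1,n):
    if st[j,4]>80:print(st[j],c[j],ray(i,s,[c[j]],.226).round(4))
E
```

```text
t: 49.02
eef_pos: [0.5139, 0.0691, 0.323]
tcp_rot: [[-0.836, 0.548, -0.002], [0.548, 0.836, -0.0], [0.002, -0.001, -1.0]]
force: [0.1, -0.1, -0.2]
opening: 0.0597
gripper_force: 0.0
t: 49.65
eef_pos: [0.5139, 0.0691, 0.323]
tcp_rot: [[-0.117, 0.993, -0.002], [0.993, 0.117, -0.0], [0.0, -0.002, -1.0]]
force: [0.3, -0.1, -0.2]
opening: 0.0599
gripper_force: 0.0
t: 50.28
eef_pos: [0.6773, 0.0465, 0.3184]
tcp_rot: [[0.052, 0.999, -0.007], [0.999, -0.052, -0.0], [-0.001, -0.007, -1.0]]
force: [-0.3, 0.4, -0.9]
opening: 0.0599
gripper_force: 0.0
t 50.3 pos [0.6759 0.047  0.3203] yaw 87.02 tilt [-0.0003 -0.0054] open 0.0602 F [-0.9 -0.  -0.7]
az -0.0005 dx -0.0 dy -0.0007 dz 0.0963
[[253.72507226 196.31588563]]
[ 243  167   26   63 1258] [255.21860095 198.25675676] [[0.6765 0.0457 0.226 ]]
```

View pics/w15.png

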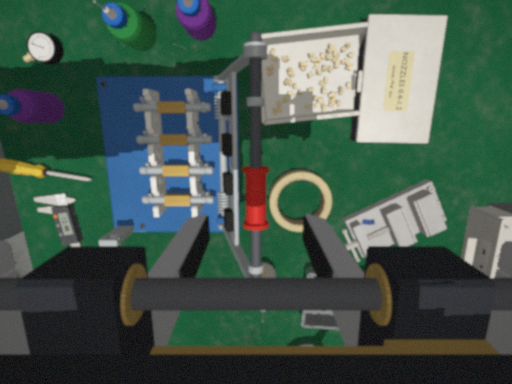

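The red grip is at (255,198), directly under the TCP, so I'm descending and closing on it.

```bash

python3 -m pendant '[{"ax":0,"ay":0,"az":0,"dx":0,"dy":0,"dz":0.03,"jaw":0.06},{"ax":0,"ay":0,"az":0,"dx":0,"dy":0,"dz":0.03,"jaw":0.06},{"ax":0,"ay":0,"az":0,"dx":-0.001,"dy":0,"dz":0.025,"jaw":0.06},{"ax":0,"ay":0,"az":0,"dx":0,"dy":0,"dz":0.009,"jaw":0.06},{"ax":0,"ay":0,"az":0,"dx":0,"dy":0,"dz":0,"jaw":0.06}]'
python3 -m pendant '[{"ax":0,"ay":0,"az":0,"dx":0,"dy":0,"dz":0,"jaw":0.012},{"ax":0,"ay":0,"az":0,"dx":0,"dy":0,"dz":0,"jaw":0.012},{"ax":0,"ay":0,"az":0,"dx":0,"dy":0,"dz":0,"jaw":0.012},{"ax":0,"ay":0,"az":0,"dx":0,"dy":0,"dz":0,"jaw":0.012},{"ax":0,"ay":0,"az":0,"dx":0,"dy":0,"dz":0,"jaw":0.012}]'
python3 -c "
from h import *
need(.6752,.047,.224,87.05)"
```

```text
t: 50.95
eef_pos: [0.6746, 0.0462, 0.231]
tcp_rot: [[0.052, 0.999, 0.0], [0.999, -0.052, 0.0], [0.0, 0.0, -1.0]]
force: [-0.2, -0.6, 0.4]
opening: 0.0601
gripper_force: 0.0
t: 51.58
eef_pos: [0.6754, 0.046, 0.2307]
tcp_rot: [[0.052, 0.999, 0.002], [0.999, -0.052, 0.0], [0.0, 0.002, -1.0]]
force: [3.6, -0.3, 0.3]
opening: 0.0172
gripper_force: 30.0
t 51.6 pos [0.6754 0.046  0.2307] yaw 87.02 tilt [0.0001 0.0015] open 0.0172 F [ 3.6 -0.3  0.3]
az -0.0005 dx 0.001 dy -0.0003 dz 0.0067
```

```bash

python3 -m pendant '[{"ax":0,"ay":0,"az":0,"dx":0,"dy":0,"dz":0,"jaw":0.03},{"ax":0,"ay":0,"az":0,"dx":0,"dy":0,"dz":0.0055,"jaw":0.03},{"ax":0,"ay":0,"az":0,"dx":0,"dy":0,"dz":0,"jaw":0.012},{"ax":0,"ay":0,"az":0,"dx":0,"dy":0,"dz":0,"jaw":0.012},{"ax":0,"ay":0,"az":0,"dx":0,"dy":0,"dz":0,"jaw":0.012}]'
python3 -m pendant '[{"ax":0,"ay":0,"az":0,"dx":0.001,"dy":0,"dz":0,"jaw":0.012},{"ax":0,"ay":0,"az":0,"dx":0.001,"dy":0,"dz":0,"jaw":0.012},{"ax":0,"ay":0,"az":0,"dx":0.001,"dy":0,"dz":0,"jaw":0.012},{"ax":0,"ay":0,"az":0,"dx":0,"dy":0,"dz":0,"jaw":0.012},{"ax":0,"ay":0,"az":0,"dx":0,"dy":0,"dz":0,"jaw":0.012}]'
python3 -c "
from h import *
need(.6752,.047,.224,87.05)"
```

```text
t: 52.2
eef_pos: [0.6751, 0.046, 0.2247]
tcp_rot: [[0.052, 0.999, 0.0], [0.999, -0.052, 0.0], [0.0, 0.0, -1.0]]
force: [4.3, -0.7, -3.4]
opening: 0.0174
gripper_force: 30.0
t: 52.82
eef_pos: [0.6751, 0.0491, 0.2248]
tcp_rot: [[0.052, 0.999, -0.0], [0.999, -0.052, 0.0], [0.0, -0.0, -1.0]]
force: [2.6, -1.6, -5.3]
opening: 0.0174
gripper_force: 30.0
t 52.8 pos [0.6751 0.0491 0.2248] yaw 87.03 tilt [ 0.0002 -0.0003] open 0.0174 F [ 2.6 -1.6 -5.3]
az -0.0003 dx -0.0021 dy 0.0002 dz 0.0008
```

```bash

python3 -m pendant '[{"ax":0,"ay":0,"az":0,"dx":0.0015,"dy":0,"dz":0,"jaw":0.012},{"ax":0,"ay":0,"az":0,"dx":0.0015,"dy":0,"dz":0,"jaw":0.012},{"ax":0,"ay":0,"az":0,"dx":0.0015,"dy":0,"dz":0,"jaw":0.012},{"ax":0,"ay":0,"az":0,"dx":0.0015,"dy":0,"dz":0,"jaw":0.012},{"ax":0,"ay":0,"az":0,"dx":0,"dy":0,"dz":0,"jaw":0.012}]'
python3 -m pendant '[{"ax":0,"ay":0,"az":0,"dx":0.001,"dy":0,"dz":0,"jaw":0.012},{"ax":0,"ay":0,"az":0,"dx":0.001,"dy":0,"dz":0,"jaw":0.012},{"ax":0,"ay":0,"az":0,"dx":0.001,"dy":0,"dz":0,"jaw":0.012},{"ax":0,"ay":0,"az":0,"dx":0.001,"dy":0,"dz":0,"jaw":0.012},{"ax":0,"ay":0,"az":0,"dx":0,"dy":0,"dz":0,"jaw":0.012}]'
```

```text
t: 53.45
eef_pos: [0.6754, 0.0553, 0.2248]
tcp_rot: [[0.052, 0.999, -0.0], [0.999, -0.052, 0.0], [0.0, -0.0, -1.0]]
force: [2.2, 0.5, -6.8]
opening: 0.0173
gripper_force: 30.0
t: 54.08
eef_pos: [0.6756, 0.0591, 0.2248]
tcp_rot: [[0.052, 0.999, -0.0], [0.999, -0.052, 0.0], [0.0, -0.0, -1.0]]
force: [1.6, -0.4, -8.4]
opening: 0.0169
gripper_force: 30.0
```

```bash

python3 -m pendant '[{"ax":0,"ay":0,"az":0,"dx":0.001,"dy":0,"dz":0,"jaw":0.012},{"ax":0,"ay":0,"az":0,"dx":0.001,"dy":0,"dz":0,"jaw":0.012},{"ax":0,"ay":0,"az":0,"dx":0.001,"dy":0,"dz":0,"jaw":0.012},{"ax":0,"ay":0,"az":0,"dx":0.001,"dy":0,"dz":0,"jaw":0.012},{"ax":0,"ay":0,"az":0,"dx":0,"dy":0,"dz":0,"jaw":0.012}]'
python3 -m pendant '[{"ax":0,"ay":0,"az":0,"dx":0.001,"dy":0,"dz":0,"jaw":0.012},{"ax":0,"ay":0,"az":0,"dx":0.001,"dy":0,"dz":0,"jaw":0.012},{"ax":0,"ay":0,"az":0,"dx":0.001,"dy":0,"dz":0,"jaw":0.012},{"ax":0,"ay":0,"az":0,"dx":0.0,"dy":0,"dz":0,"jaw":0.012},{"ax":0,"ay":0,"az":0,"dx":0,"dy":0,"dz":0,"jaw":0.012}]'
python3 - <<'E'
from h import *
s,im,i=snap('wrist','w16')
h=cv2.cvtColor(im,cv2.COLOR_RGB2HSV);k=cv2.inRange(h,(0,150,70),(6,255,255))|cv2.inRange(h,(174,150,70),(180,255,255))
n,l,st,c=cv2.connectedComponentsWithStats(k)
for j in range(1,n):
    if st[j,4]>80:print(st[j],c[j],ray(i,s,[c[j]],.226).round(4))
print(s['force'],s['eef_pos'])
E
```

```text
t: 54.7
eef_pos: [0.6759, 0.062, 0.2248]
tcp_rot: [[0.053, 0.999, -0.0], [0.999, -0.053, -0.002], [-0.002, -0.0, -1.0]]
force: [1.0, -7.3, -8.3]
opening: 0.0168
gripper_force: 30.0
t: 55.32
eef_pos: [0.6761, 0.0623, 0.2247]
tcp_rot: [[0.055, 0.999, -0.001], [0.998, -0.055, -0.005], [-0.005, -0.0, -1.0]]
force: [0.5, -21.9, -8.0]
opening: 0.0176
gripper_force: 30.0
[ 235  191   41   88 2692] [255.54420505 234.22399703] [[0.6764 0.0655 0.226 ]]
[  0.48672314 -21.89778939  -7.96510806] [0.67607611 0.0622924  0.22471976]
```

The bolt was about 16 mm out and is now drawn back to its stop. I'm backing off slightly and starting the swing.

```bash

python3 -m pendant '[{"ax":0,"ay":0,"az":0,"dx":-0.002,"dy":0,"dz":0,"jaw":0.012},{"ax":0,"ay":0,"az":0,"dx":-0.002,"dy":0,"dz":0,"jaw":0.012},{"ax":0,"ay":0,"az":0,"dx":0,"dy":0,"dz":0,"jaw":0.012},{"ax":0,"ay":0,"az":0,"dx":0,"dy":-0.0084,"dz":-0.0022,"jaw":0.012},{"ax":0,"ay":0,"az":0,"dx":0,"dy":-0.0085,"dz":-0.0017,"jaw":0.012}]'
python3 -m pendant '[{"ax":0,"ay":0,"az":0,"dx":0,"dy":-0.0085,"dz":-0.0014,"jaw":0.012},{"ax":0,"ay":0,"az":0,"dx":0,"dy":-0.0086,"dz":-0.0009,"jaw":0.012},{"ax":0,"ay":0,"az":0,"dx":0,"dy":-0.0086,"dz":-0.0004,"jaw":0.012},{"ax":0,"ay":0,"az":0,"dx":0,"dy":-0.0087,"dz":-0.0001,"jaw":0.012},{"ax":0,"ay":0,"az":0,"dx":0,"dy":-0.0086,"dz":0.0004,"jaw":0.012}]'
python3 -m pendant '[{"ax":0,"ay":0,"az":0,"dx":0,"dy":-0.0086,"dz":0.0009,"jaw":0.012},{"ax":0,"ay":0,"az":0,"dx":0,"dy":-0.0086,"dz":0.0012,"jaw":0.012},{"ax":0,"ay":0,"az":0,"dx":0,"dy":-0.0085,"dz":0.0017,"jaw":0.012},{"ax":0,"ay":0,"az":0,"dx":0,"dy":0,"dz":0,"jaw":0.012},{"ax":0,"ay":0,"az":0,"dx":0,"dy":0,"dz":0,"jaw":0.012}]'
python3 - <<'E'
from h import *
s=r.get_state();a=np.radians(-2.95);C=np.array([[np.cos(a),-np.sin(a)],[np.sin(a),np.cos(a)]]);print('carrier',C.T@(s['eef_pos'][:2]-[.5541,.0678]),'expect',.075-.0379,.058+.1688,s['eef_pos'][2],s['force'])
E
```

```text
t: 56.0
eef_pos: [0.6593, 0.0627, 0.2292]
tcp_rot: [[0.052, 0.999, 0.002], [0.999, -0.052, -0.0], [-0.0, 0.002, -1.0]]
force: [5.7, -3.4, -9.4]
opening: 0.0169
gripper_force: 30.0
t: 56.62
eef_pos: [0.6171, 0.0649, 0.2334]
tcp_rot: [[0.052, 0.999, 0.006], [0.999, -0.052, -0.0], [-0.0, 0.006, -1.0]]
force: [7.2, -4.3, 2.0]
opening: 0.0171
gripper_force: 30.0
t: 57.25
eef_pos: [0.5915, 0.0663, 0.2305]
tcp_rot: [[0.052, 0.999, 0.006], [0.999, -0.052, -0.0], [-0.0, 0.006, -1.0]]
force: [1.9, -4.6, 7.5]
opening: 0.0173
gripper_force: 30.0
carrier [0.03745581 0.00045916] expect 0.037099999999999994 0.2268 0.23049124312088104 [ 1.93279067 -4.61358716  7.47399975]
```

```bash

python3 -m pendant '[{"ax":0,"ay":0,"az":0,"dx":0,"dy":-0.0084,"dz":0.0027,"jaw":0.012},{"ax":0,"ay":0,"az":0,"dx":0,"dy":-0.0082,"dz":0.0031,"jaw":0.012},{"ax":0,"ay":0,"az":0,"dx":0,"dy":-0.0082,"dz":0.0036,"jaw":0.012},{"ax":0,"ay":0,"az":0,"dx":0,"dy":-0.008,"dz":0.0039,"jaw":0.012},{"ax":0,"ay":0,"az":0,"dx":0,"dy":-0.0078,"dz":0.0043,"jaw":0.012}]'
python3 -m pendant '[{"ax":0,"ay":0,"az":0,"dx":0,"dy":-0.0076,"dz":0.0041,"jaw":0.012},{"ax":0,"ay":0,"az":0,"dx":0,"dy":-0.0074,"dz":0.0045,"jaw":0.012},{"ax":0,"ay":0,"az":0,"dx":0,"dy":-0.0071,"dz":0.0049,"jaw":0.012},{"ax":0,"ay":0,"az":0,"dx":0,"dy":-0.0069,"dz":0.0052,"jaw":0.012},{"ax":0,"ay":0,"az":0,"dx":0,"dy":-0.0067,"dz":0.0055,"jaw":0.012}]'
python3 - <<'E'
from h import *
s=r.get_state();a=np.radians(-2.95);C=np.array([[np.cos(a),-np.sin(a)],[np.sin(a),np.cos(a)]]);print('carrier',C.T@(s['eef_pos'][:2]-[.5541,.0678]),'expect',.075-.1142,.058+.130,s['eef_pos'][2],s['force'])
E
```

```text
t: 57.88
eef_pos: [0.5512, 0.0685, 0.2137]
tcp_rot: [[0.052, 0.999, 0.008], [0.999, -0.052, -0.0], [0.0, 0.008, -1.0]]
force: [-0.5, -5.1, 17.1]
opening: 0.0173
gripper_force: 30.0
t: 58.5
eef_pos: [0.5158, 0.0703, 0.1881]
tcp_rot: [[0.052, 0.999, 0.007], [0.999, -0.052, -0.0], [0.0, 0.007, -1.0]]
force: [4.7, -4.0, 6.1]
opening: 0.0175
gripper_force: 30.0
carrier [-0.03834978  0.00053509] expect -0.0392 0.188 0.18813585376965467 [ 4.66621947 -3.95563191  6.09405284]
```

```bash

python3 -m pendant '[{"ax":0,"ay":0,"az":0,"dx":0,"dy":-0.0063,"dz":0.0059,"jaw":0.012},{"ax":0,"ay":0,"az":0,"dx":0,"dy":-0.0061,"dz":0.0062,"jaw":0.012},{"ax":0,"ay":0,"az":0,"dx":0,"dy":-0.0057,"dz":0.0065,"jaw":0.012},{"ax":0,"ay":0,"az":0,"dx":0,"dy":-0.0054,"dz":0.0067,"jaw":0.012},{"ax":0,"ay":0,"az":0,"dx":0,"dy":-0.0051,"dz":0.007,"jaw":0.012}]'
python3 -m pendant '[{"ax":0,"ay":0,"az":0,"dx":0,"dy":-0.0047,"dz":0.0073,"jaw":0.012},{"ax":0,"ay":0,"az":0,"dx":0,"dy":-0.0043,"dz":0.0075,"jaw":0.012},{"ax":0,"ay":0,"az":0,"dx":0,"dy":-0.004,"dz":0.0076,"jaw":0.012},{"ax":0,"ay":0,"az":0,"dx":0,"dy":-0.0035,"dz":0.0079,"jaw":0.012},{"ax":0,"ay":0,"az":0,"dx":0,"dy":-0.0032,"dz":0.0081,"jaw":0.012}]'
python3 - <<'E'
from h import *
s=r.get_state();a=np.radians(-2.95);C=np.array([[np.cos(a),-np.sin(a)],[np.sin(a),np.cos(a)]]);print('carrier',C.T@(s['eef_pos'][:2]-[.5541,.0678]),'expect',.075-.1625,.058+.0593,s['eef_pos'][2],s['force'])
E
```

```text
t: 59.12
eef_pos: [0.4876, 0.0721, 0.1557]
tcp_rot: [[0.052, 0.999, 0.008], [0.999, -0.052, 0.0], [0.001, 0.008, -1.0]]
force: [8.9, -2.8, 2.6]
opening: 0.0166
gripper_force: 30.0
t: 59.75
eef_pos: [0.4682, 0.0732, 0.1173]
tcp_rot: [[0.051, 0.999, 0.008], [0.999, -0.051, 0.0], [0.001, 0.008, -1.0]]
force: [5.3, -2.8, 7.7]
opening: 0.017
gripper_force: 30.0
carrier [-0.08602565  0.00098461] expect -0.08750000000000001 0.1173 0.11733797226161341 [ 5.25626683 -2.82551798  7.66735833]
```

```bash

python3 -m pendant '[{"ax":0,"ay":0,"az":0,"dx":0,"dy":-0.0028,"dz":0.0082,"jaw":0.012},{"ax":0,"ay":0,"az":0,"dx":0,"dy":-0.0023,"dz":0.0083,"jaw":0.012},{"ax":0,"ay":0,"az":0,"dx":0,"dy":-0.002,"dz":0.0084,"jaw":0.012},{"ax":0,"ay":0,"az":0,"dx":0,"dy":-0.0015,"dz":0.0086,"jaw":0.012},{"ax":0,"ay":0,"az":0,"dx":0,"dy":-0.001,"dz":0.0085,"jaw":0.012}]'
python3 -m pendant '[{"ax":0,"ay":0,"az":0,"dx":0,"dy":-0.0007,"dz":0.006,"jaw":0.012},{"ax":0,"ay":0,"az":0,"dx":0,"dy":-0.0002,"dz":0.006,"jaw":0.012},{"ax":0,"ay":0,"az":0,"dx":0,"dy":0,"dz":0.004,"jaw":0.012},{"ax":0,"ay":0,"az":0,"dx":0,"dy":0,"dz":0.002,"jaw":0.012},{"ax":0,"ay":0,"az":0,"dx":0,"dy":0,"dz":0,"jaw":0.012}]'
python3 - <<'E'
from h import *
s=r.get_state();a=np.radians(-2.95);C=np.array([[np.cos(a),-np.sin(a)],[np.sin(a),np.cos(a)]]);print('carrier',C.T@(s['eef_pos'][:2]-[.5541,.0678]),'expect',.075-.173,.058,s['eef_pos'][2],s['force'])
E
```

```text
t: 60.38
eef_pos: [0.4581, 0.0737, 0.0749]
tcp_rot: [[0.051, 0.999, 0.005], [0.999, -0.051, 0.0], [0.001, 0.005, -1.0]]
force: [-0.5, -2.3, 9.9]
opening: 0.0173
gripper_force: 30.0
t: 61.0
eef_pos: [0.4567, 0.0738, 0.0566]
tcp_rot: [[0.051, 0.999, 0.004], [0.999, -0.051, 0.0], [0.001, 0.004, -1.0]]
force: [-1.7, -2.3, 5.9]
opening: 0.0174
gripper_force: 30.0
carrier [-0.09756157  0.00097514] expect -0.09799999999999999 0.058 0.0565706153405425 [-1.70057587 -2.28454523  5.86569871]
```

```bash

python3 -m pendant '[{"ax":0,"ay":0,"az":0,"dx":0,"dy":0,"dz":0.001,"jaw":0.012},{"ax":0,"ay":0,"az":0,"dx":0,"dy":0,"dz":0.001,"jaw":0.012},{"ax":0,"ay":0,"az":0,"dx":0,"dy":0,"dz":0.001,"jaw":0.012},{"ax":0,"ay":0,"az":0,"dx":0,"dy":0,"dz":0,"jaw":0.012},{"ax":0,"ay":0,"az":0,"dx":0,"dy":0,"dz":0,"jaw":0.012}]'
```

```text
t: 61.62
eef_pos: [0.4567, 0.0738, 0.0536]
tcp_rot: [[0.051, 0.999, 0.004], [0.999, -0.051, 0.0], [0.001, 0.004, -1.0]]
force: [-1.4, -1.4, 5.9]
opening: 0.0175
gripper_force: 30.0
```

```bash

python3 -m pendant '[{"ax":0,"ay":0,"az":0,"dx":0,"dy":0,"dz":0.001,"jaw":0.012},{"ax":0,"ay":0,"az":0,"dx":0,"dy":0,"dz":0.001,"jaw":0.012},{"ax":0,"ay":0,"az":0,"dx":0,"dy":0,"dz":0.001,"jaw":0.012},{"ax":0,"ay":0,"az":0,"dx":0,"dy":0,"dz":0,"jaw":0.012},{"ax":0,"ay":0,"az":0,"dx":0,"dy":0,"dz":0,"jaw":0.012}]'
python3 - <<'E'
from h import *
s,im,i=snap('scene','s17');snap('wrist','w17')
cv2.imwrite('pics/v17.png',np.hstack([cv2.resize(im[150:330,150:350],(427,384)),cv2.imread('pics/w17.png')[:,70:440][:,:,::-1]])[:,:,::-1])
E
```

```text
t: 62.25
eef_pos: [0.4567, 0.0738, 0.0509]
tcp_rot: [[0.051, 0.999, 0.004], [0.999, -0.051, 0.0], [0.0, 0.004, -1.0]]
force: [-4.0, -1.9, 11.1]
opening: 0.017
gripper_force: 30.0
```

View pics/v17.png

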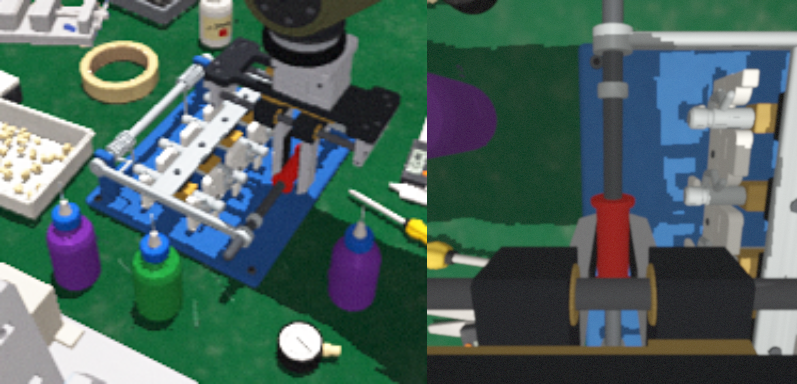

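The frame is nearly down with the grip held near (612,240). I'm pressing until it meets the stop.

```bash

python3 -m pendant '[{"ax":0,"ay":0,"az":0,"dx":0,"dy":0,"dz":0.001,"jaw":0.012},{"ax":0,"ay":0,"az":0,"dx":0,"dy":0,"dz":0.001,"jaw":0.012},{"ax":0,"ay":0,"az":0,"dx":0,"dy":0,"dz":0,"jaw":0.012},{"ax":0,"ay":0,"az":0,"dx":0,"dy":0,"dz":0,"jaw":0.012},{"ax":0,"ay":0,"az":0,"dx":0,"dy":0,"dz":0,"jaw":0.012}]'
```

```text
t: 62.98
eef_pos: [0.4568, 0.0738, 0.0498]
tcp_rot: [[0.051, 0.999, 0.004], [0.999, -0.051, 0.0], [0.001, 0.004, -1.0]]
force: [-12.4, -3.0, 28.1]
opening: 0.017
gripper_force: 30.0
```

```bash
python3 - <<'E'
from h import *
im=cv2.imread('pics/s17.png')[:,:,::-1];I=r.camera_info('scene');h=cv2.cvtColor(np.ascontiguousarray(im),cv2.COLOR_RGB2HSV)
k=cv2.inRange(h,(0,150,70),(6,255,255))|cv2.inRange(h,(174,150,70),(180,255,255));k[:, :150]=0
q=np.argwhere(k)[:,::-1].astype(float);o=pose(I,None)[:3,3];P=ray(I,None,q,0);D=P-o
a=np.radians(-2.95);C=np.array([[np.cos(a),-np.sin(a)],[np.sin(a),np.cos(a)]]);Oc=np.array([.5541,.0678])
oc=C.T@(o[:2]-Oc);dc=D[:,:2]@C;t=(-.098-oc[0])/dc[:,0];X=np.c_[oc[1]+t*dc[:,1],o[2]+t*D[:,2]]
print(len(q),X.mean(0).round(4),X.min(0).round(4),X.max(0).round(4))
for y in np.arange(-.03,.04,.008):
    s=X[(X[:,0]>y)&(X[:,0]<y+.008)]
    if len(s)>4: print(y.round(3),len(s),s[:,1].min().round(4),s[:,1].max().round(4))
E
```

```text
129 [0.0223 0.0813] [-0.008   0.0306] [0.1401 0.3178]
-0.014 5 0.0485 0.0627
-0.006 25 0.0389 0.0868
0.002 25 0.0306 0.0799
0.01 24 0.0369 0.0843
0.018 17 0.0418 0.083
0.026 11 0.064 0.0841
0.034 8 0.0729 0.0839
```

```bash

python3 -m pendant '[{"ax":0,"ay":0,"az":0,"dx":-0.002,"dy":0,"dz":0,"jaw":0.012},{"ax":0,"ay":0,"az":0,"dx":-0.002,"dy":0,"dz":0,"jaw":0.012},{"ax":0,"ay":0,"az":0,"dx":-0.002,"dy":0,"dz":0,"jaw":0.012},{"ax":0,"ay":0,"az":0,"dx":-0.002,"dy":0,"dz":0,"jaw":0.012},{"ax":0,"ay":0,"az":0,"dx":-0.002,"dy":0,"dz":0,"jaw":0.012}]'
python3 -m pendant '[{"ax":0,"ay":0,"az":0,"dx":-0.002,"dy":0,"dz":0,"jaw":0.012},{"ax":0,"ay":0,"az":0,"dx":-0.002,"dy":0,"dz":0,"jaw":0.012},{"ax":0,"ay":0,"az":0,"dx":0,"dy":0,"dz":0,"jaw":0.012},{"ax":0,"ay":0,"az":0,"dx":0,"dy":0,"dz":0,"jaw":0.012},{"ax":0,"ay":0,"az":0,"dx":0,"dy":0,"dz":0,"jaw":0.012}]'
```

```text
t: 63.6
eef_pos: [0.4563, 0.0642, 0.0498]
tcp_rot: [[0.051, 0.999, 0.004], [0.999, -0.051, 0.001], [0.001, 0.004, -1.0]]
force: [-11.9, 2.2, 27.4]
opening: 0.0176
gripper_force: 30.0
t: 64.22
eef_pos: [0.4561, 0.0601, 0.0499]
tcp_rot: [[0.051, 0.999, 0.004], [0.999, -0.051, 0.001], [0.001, 0.004, -1.0]]
force: [-11.9, -1.0, 27.1]
opening: 0.0171
gripper_force: 30.0
```

```bash

python3 -m pendant '[{"ax":0,"ay":0,"az":0,"dx":-0.002,"dy":0,"dz":0,"jaw":0.012},{"ax":0,"ay":0,"az":0,"dx":-0.002,"dy":0,"dz":0,"jaw":0.012},{"ax":0,"ay":0,"az":0,"dx":-0.002,"dy":0,"dz":0,"jaw":0.012},{"ax":0,"ay":0,"az":0,"dx":-0.001,"dy":0,"dz":0,"jaw":0.012},{"ax":0,"ay":0,"az":0,"dx":-0.001,"dy":0,"dz":0,"jaw":0.012}]'
python3 -m pendant '[{"ax":0,"ay":0,"az":0,"dx":-0.001,"dy":0,"dz":0,"jaw":0.012},{"ax":0,"ay":0,"az":0,"dx":-0.001,"dy":0,"dz":0,"jaw":0.012},{"ax":0,"ay":0,"az":0,"dx":-0.001,"dy":0,"dz":0,"jaw":0.012},{"ax":0,"ay":0,"az":0,"dx":0,"dy":0,"dz":0,"jaw":0.012},{"ax":0,"ay":0,"az":0,"dx":0,"dy":0,"dz":0,"jaw":0.012}]'
```

```text
t: 64.85
eef_pos: [0.4557, 0.0522, 0.0499]
tcp_rot: [[0.051, 0.999, 0.004], [0.999, -0.051, 0.001], [0.001, 0.004, -1.0]]
force: [-11.1, 1.4, 28.3]
opening: 0.0172
gripper_force: 30.0
t: 65.47
eef_pos: [0.4556, 0.0511, 0.0499]
tcp_rot: [[0.052, 0.999, 0.005], [0.999, -0.052, 0.004], [0.004, 0.004, -1.0]]
force: [-8.6, 23.2, 24.9]
opening: 0.0171
gripper_force: 30.0
```

```bash

python3 -m pendant '[{"ax":0,"ay":0,"az":0,"dx":0.0015,"dy":0,"dz":-0.001,"jaw":0.012},{"ax":0,"ay":0,"az":0,"dx":0,"dy":0,"dz":-0.001,"jaw":0.045},{"ax":0,"ay":0,"az":0,"dx":0,"dy":0,"dz":0,"jaw":0.045},{"ax":0,"ay":0,"az":0,"dx":0,"dy":0,"dz":0,"jaw":0.045},{"ax":0,"ay":0,"az":0,"dx":0,"dy":0,"dz":0,"jaw":0.045}]'
python3 -m pendant '[{"ax":0,"ay":0,"az":0,"dx":0,"dy":0,"dz":-0.02,"jaw":0.045},{"ax":0,"ay":0,"az":0,"dx":0,"dy":0,"dz":-0.04,"jaw":0.045},{"ax":0,"ay":0,"az":0,"dx":0,"dy":0,"dz":-0.05,"jaw":0.045},{"ax":0,"ay":0,"az":0,"dx":0,"dy":0,"dz":-0.05,"jaw":0.045},{"ax":0,"ay":0,"az":0,"dx":0,"dy":0,"dz":-0.05,"jaw":0.045}]'
python3 -m pendant '[{"ax":0,"ay":0,"az":0,"dx":-0.05,"dy":-0.03,"dz":0,"jaw":0.045},{"ax":0,"ay":0,"az":0,"dx":-0.05,"dy":-0.03,"dz":0,"jaw":0.045},{"ax":0,"ay":0,"az":0,"dx":-0.05,"dy":0,"dz":0,"jaw":0.045},{"ax":0,"ay":0,"az":0,"dx":-0.05,"dy":0,"dz":0,"jaw":0.045},{"ax":0,"ay":0,"az":0,"dx":0,"dy":0,"dz":0,"jaw":0.045}]'
python3 - <<'E'
from h import *
print(r.get_state()['eef_pos'],r.get_state()['force'])
L=[];R={}
for nm in ('top','scene'):
    s,m,I=snap(nm,nm+'18');h=cv2.cvtColor(m,cv2.COLOR_RGB2HSV)
    k=cv2.inRange(h,(0,150,80),(6,255,255))|cv2.inRange(h,(174,150,80),(180,255,255));n,l,st,c=cv2.connectedComponentsWithStats(k)
    for j in range(1,n):
        if st[j,4]>40:print(nm,st[j],c[j].round(1))
    E=[(st[j,4],c[j]) for j in range(1,n) if c[j][0]>150]
    p=max(E,key=lambda e:e[0])[1];o=pose(I,s)[:3,3];q=ray(I,s,[p],0)[0];d=(q-o)/np.linalg.norm(q-o);L.append((o,d))
    # bottle check by blue cap
A=sum(np.eye(3)-np.outer(d,d) for o,d in L);b=sum((np.eye(3)-np.outer(d,d))@o for o,d in L);P=np.linalg.solve(A,b);print('grip',P.round(4),[np.linalg.norm(np.cross(P-o,d)).round(4) for o,d in L])
a=np.radians(-2.95);C=np.array([[np.cos(a),-np.sin(a)],[np.sin(a),np.cos(a)]]);print('carrier',C.T@(P[:2]-[.5541,.0678]))
E
```

```text
t: 66.1
eef_pos: [0.4542, 0.0499, 0.0489]
tcp_rot: [[0.052, 0.999, -0.0], [0.999, -0.052, 0.0], [0.0, -0.0, -1.0]]
force: [0.0, -0.5, -0.6]
opening: 0.045
gripper_force: 0.0
t: 66.72
eef_pos: [0.4539, 0.0499, 0.2606]
tcp_rot: [[0.052, 0.999, 0.0], [0.999, -0.052, 0.0], [0.0, 0.0, -1.0]]
force: [0.0, -0.2, 0.6]
opening: 0.0449
gripper_force: 0.0
t: 67.35
eef_pos: [0.3834, -0.149, 0.2587]
tcp_rot: [[0.056, 0.998, -0.0], [0.998, -0.056, 0.0], [-0.0, -0.0, -1.0]]
force: [-0.1, 0.6, -0.8]
opening: 0.0451
gripper_force: 0.0
[ 0.38343778 -0.14895893  0.25874041] [-0.12641023  0.58239654 -0.80675915]
top [206 221  24   9 176] [217.5 225.2]
scene [283 211  19  22 175] [292.3 220.5]
scene [  0 339  10  13  82] [  3.3 345.2]
grip [0.4541 0.0532 0.0659] [np.float64(0.0001), np.float64(0.0001)]
carrier [-0.09911063 -0.01968865]
```

```bash
python3 -c "
from cell import r
print(r.close_job())"
```

```text
the job is handed in; nothing more can be done
None
```

I handed the job in at about 67 s: the bottle stands upright on the bench, all four spindles are pushed down to the bottom of their own lanes, and the frame stayed down with its bolt bar fully home after I let go. After locking I checked only the grip's position by camera, not the spindles or bottle again.

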